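# Gate and feed crackers into the wrapper lane

### The arm

A 6-joint arm with a two-finger parallel gripper is mounted at the origin on the work surface. World frame = base frame: x ahead of the robot, y to its left, z up, the work surface at z = 0. Lengths are in m, angles in rad, forces in N, time in s.
With the tool pointing down it reaches from about 0.4 to 0.825 m from the base axis. Payload 7 kg.
Tool frame: the origin (TCP) lies on the centre line of the jaws, within the pads' length; the fingertips stand 22 mm ahead of it and the grasp point (between the pads) lies 3 mm ahead of it; z points along the fingers, y is the line along which they close (so a half turn about z gives the same grasp; the last joint's range is limited). The gripper opens to 88 mm and grips with 3 to 60 N. Pads are 19 mm wide; open, the fingers measure 130 mm over their backs; the gripper's body (78 mm by 193 mm) begins 47 mm behind the grasp point.
Start: joints at [1.459, 0.359, 0.012, 0, -1.224, -0.288], TCP at [0.263, 0.622, 0.249] pointing down, gripper open.
Joint ranges: [-3.07, 3.07], [-1.43, 2.12], [-1.02, 1.25], [-3.03, 1.67], [-3.05, -0], [-3.03, 3.03]. Speed limits (rad/s): [2.39, 2.39, 3.01, 3.14, 3.14, 3.14].

### API

Orientations are given as [roll, pitch, yaw] about the fixed x, y, z axes, in that order (R = Rz(yaw) Ry(pitch) Rx(roll)).
In Python, from station import monitor, viewer, order gives the robot as it stands. The module is installed in compiled form; this text tells all that it offers.
- The arm moves only by the tool servo_tool, never from a script. Its argument "targets" is a list of rows, each an object with "angular": the turn, a rotation vector about the tool's x, y, z in degrees, a list of three; "xyz": the shift along the tool's x, y, z in cm, a list of three; "claw": the finger opening in cm, from 0 to 8.76. A call has 1 to 20 rows; each row shifts and turns the commanded pose from where the row before left it, along the tool's axes as they then stand; what a row does not reach is not made up. A row lasts 1/10 s, in which the tool goes at most 50 mm and 8.59 degrees, less where a joint would pass 70% of its speed; a pose out of reach is approached as far as the arm can. A call is refused whole if a number of a shift passes 5 or a number of a turn 8.59, either way. A call with a gripper value outside its range is refused whole. The fingers move at their own pace and stop on an object; "force" is the grip in N (left out, the last holds). Time passes only in rows, so rows that do not move let the fingers close. It gives the time, the measured TCP pose, the force, the opening and the grip force at its end, in the units of the state.
- monitor.get_state(): the state, without advancing time (a new reading comes with each control period).
- viewer.grab_frame(name): name is "side" or "top" or "wrist"; returns a dict with "color" (480x640x3 uint8, blue, green, red), "fovy" (degrees; the focal length in pixels is half the picture's height over the tangent of half this angle, whatever the lens; pixels are square), "cx", "cy" (the principal point, pixels), "k1" (the pictures are not rectified: a ray, as slopes to the right and down, at radius r is drawn at 1 + k1 r^2 times it, then the intrinsics apply), "R" (3x3) and "t" (3): a world point X has camera coordinates R X + t. Camera axes: x right, y down, z forward; pixel columns grow to the right and rows downward; lengths in m; the calibration is good to about 2 mm. A picture is of the moment at which its call begins. There is no depth.
- order.job_done(): hands the job in; it is judged then, once.
The state is a dict: "t": time; "q": joint angles; "qd": joint speeds; "joint_efforts": joint torques, N m; "eef_pos": TCP position; "ee_rot": TCP orientation; "force": force on the tool from outside, world axes, zero at the start; "moment": the same for the moment, N m; "width": finger opening in m; "gripper_force": force on a finger pad.
Only numpy, scipy, OpenCV 4.12 (cv2) and the standard library are available. Lean on these libraries where they do the work, as an engineer would, in place of code of your own. Each camera call takes 0.05 s, during which the arm holds its last target. There are 200 camera calls.

### The job

Set the wrapper lane's height gate exactly seven clicks open, counted from fully shut; then lay the sound crackers from the baking tray in the lane's open bay and slide them all right through under the gate into the covered lane, the hand pusher reaching where fingers cannot. Put every puffed, over-thick cracker in the steel reject pan instead, finish with the pusher drawn fully back and the gate still at seven clicks, and leave the other things on the table alone.

Things in the scene. Friction and masses are not known exactly. Their poses are not given: they have to be found in the camera images.
- lane: the wrapper's straight infeed lane: fixed steel bed carrying a height gate, its knob column and a hand pusher. Origin on the table directly below the middle of the gate; +y is the feed direction, x across the lane, z up. The bed's top is 20 mm above the table and runs from y = -150 to 195 mm; the lane is 62 mm wide inside (x = -31 to 31 mm)
- bay (a point): middle of the open loading bay, on the bed's surface 20 mm above the table, at lane y = -60 mm; lane's axes. The bay reaches from the pusher's blade to the gate; its side strips stand only 4 mm (-x side) and 8 mm (+x side) above the bed
- gate_edge (a point): middle of the lower edge of the height gate, a 6 mm thick steel blade across the lane at lane y = 0, hung from the grey column beside the lane (lane x = 42 to 92 mm, 56 mm high). Fully shut, the edge is 2 mm above the bed; it rises 1 mm per click. Its top is at most 57 mm above the table
- cover (a point): middle of the fixed clear cover over the lane behind the gate, on the bed's surface at lane y = 104 mm. Here, lane y = 14 to 195 mm, the walls are 16 mm high and the cover lies on them (top 39 mm above the table); room for three crackers in a row. Beyond stands the white wrapper housing (lane y = 197 to 327 mm, 192 mm high with its film roll)
- gate_knob (a joint): angle (rad) of the black click-stop knob on the column: 0 at the gate's shut end stop, growing counter-clockwise seen from above (raises the gate); a click every 0.5236 rad, whose spring detent (about 0.1 N m) pulls it into the nearest; 10 clicks to the upper stop. The dial has a tick per click, counted counter-clockwise from the long tick (shut, lane -x side); the white line points at the tick
- knob_grip (a point): grip point on the knob's upright axis, in the middle of its wing, 76.5 mm above the table: bar 42 mm long along this point's x axis, 12 mm thick, 21 mm high, its top 9.5 mm above this point; below the wing is a 38 mm round skirt, its top 11 mm below this point. White line at the -x end. Turns with the knob
- pusher (a joint): travel (m) of the hand pusher along the lane's +y: 0 drawn fully back (end stop), 0.135 fully forward (end stop), when its blade has passed 10 mm beyond the gate's middle; it stays where left and slides with about 1 N. The blade's face stands at lane y = -125 mm + this; the blade is 56 mm wide, its top 7 mm above the bed, so it fits under the gate set at seven clicks
- pusher_handle (a point): middle of the pusher's upright black handle, 50 mm above the table: post 16 mm in diameter with a 20 mm cap, from 30 to 71 mm above the table, on a 24 x 36 mm carriage. Beside the lane at lane x = -52 mm, lane y = -145 mm + the pusher's travel
- tray: perforated aluminium baking tray, fixed, 400 x 300 mm (x, y), 8 mm rim; origin on the table under its middle; crackers lie on its floor 3 mm above the table, about 100 mm apart
- reject: shallow open steel pan for rejects, fixed, outside 135 x 195 x 30 mm (x, y, z), wall and floor 3 mm; origin on the table under its middle
- sound1_c (a point): a sound seeded cracker, flat square plate 56 x 56 x 7.5 mm, about 20 g, rigid; this point is its centre, 3.75 mm above its underside, z is the plate's normal; starts lying on the baking tray; may be absent
- sound2_c (a point): a sound seeded cracker, flat square plate 56 x 56 x 7.5 mm, about 20 g, rigid; this point is its centre, 3.75 mm above its underside, z is the plate's normal; starts lying on the baking tray; may be absent
- sound3_c (a point): a sound seeded cracker, flat square plate 56 x 56 x 7.5 mm, about 20 g, rigid; this point is its centre, 3.75 mm above its underside, z is the plate's normal; starts lying on the baking tray; may be absent
- puffed1_c (a point): a puffed (over-thick) seeded cracker, square plate 56 x 56 x 13 mm with a faint blister on top, about 26 g, rigid; this point is its centre, 6.5 mm above its underside, z is the plate's normal; starts lying on the baking tray; may be absent
- puffed2_c (a point): a puffed (over-thick) seeded cracker, square plate 56 x 56 x 13 mm with a faint blister on top, about 26 g, rigid; this point is its centre, 6.5 mm above its underside, z is the plate's normal; starts lying on the baking tray; may be absent
- seed_jar: jar 56 mm wide, 85 mm high; origin at its underside; not part of the job, leave it alone
- salt_bowl: white bowl 90 mm wide, 40 mm high; origin at its underside; not part of the job, leave it alone
- palette_knife: palette knife 200 mm long, lying along its x; origin at its underside; not part of the job, leave it alone
- tape_roll: roll of clear tape, 84 mm wide, 24 mm high; origin at its underside; not part of the job, leave it alone
- scraper: dough scraper 100 x 84 mm, lying flat; origin at its underside; not part of the job, leave it alone
- counter: steel tally counter 44 mm wide, 20 mm high; origin at its underside; not part of the job, leave it alone
- cup: blue mug 72 mm wide, 85 mm high; origin at its underside; not part of the job, leave it alone
Things that resemble listed ones, but are neither listed nor needed, are in the scene too. Leave any black or green look-alike of the part that bears sound1_c alone.

How it is judged:
By the outcome, as a careful person would: the job done as asked, in the order asked, and still so for the second after the job is handed in, with the robot touching nothing.
Of sound1, sound2, sound3 only 2 to 3 are there at a start; the rules pass over those that are not, and their reading is None.
Of puffed1, puffed2 only 1 to 2 are there at a start; the rules pass over those that are not, and their reading is None.
At some moment in a run one of sound1, sound2, sound3, puffed1, puffed2 may be knocked a few centimetres aside while the robot is not near it.
Once in a run the grip may slacken for a moment while it holds something.
It also fails if it takes over 210 s, if anything falls off the work surface, if the arm or the gripper's body presses on something with over 40 N, if the wrist force passes 120 N, or if a joint passes its speed limit or range.

## Working session

There is one attempt and no reset: what is moved stays moved. The work goes in short steps, Python scripts to look and compute and a tool call to move; the robot and the scene stay as the last step left them, time stands still between calls to the robot, and variables do not carry over. Pictures are saved under pics/ and viewed, at most 14 in all, crops included, and the job is handed in when it is done.

Besides the shell and the picture viewer there is one more tool, called by a JSON object that holds its "op" and its "data", one argument or row to a line. servo_tool: Moves the arm, as the interface text tells. Its arguments: {"type":"object","properties":{"targets":{"type":"array"},"force":{"type":"number"}},"required":["targets"]}

```bash
mkdir -p pics
cat > h.py <<'E'
import numpy as np, cv2
from station import monitor, viewer, order
from scipy.spatial.transform import Rotation as Ro
def grab(n,save=None):
    f=viewer.grab_frame(n)
    f['f']=240/np.tan(np.radians(f['fovy'])/2)
    f['R']=np.array(f['R']);f['t']=np.array(f['t'])
    if save: cv2.imwrite('pics/'+save,f['color'])
    return f
def K(f): return np.array([[f['f'],0,f['cx']],[0,f['f'],f['cy']],[0,0,1.]])
def ray(f,u,v):
    d=np.array([(u-f['cx'])/f['f'],(v-f['cy'])/f['f']]);s=d.copy()
    for _ in range(30): s=d/(1+f['k1']*(s@s))
    return -f['R'].T@f['t'], f['R'].T@np.array([s[0],s[1],1])
def onz(f,u,v,z):
    o,d=ray(f,u,v); return o+d*(z-o[2])/d[2]
def proj(f,X):
    c=f['R']@np.array(X,float)+f['t'];s=c[:2]/c[2];s=s*(1+f['k1']*(s@s))
    return s*f['f']+[f['cx'],f['cy']]
E
python3 - <<'E'
from h import *
for n in('top','side','wrist'):
    f=grab(n,n+'0.png');print(n,f['fovy'],f['k1'],(-f['R'].T@f['t']).round(3),f['R'].round(2).tolist())
s=monitor.get_state();print(s)
E
```

```text
top 55.6149228444016 -0.007689037754435469 [0.35  0.063 1.315] [[-0.02, -1.0, -0.01], [-0.99, 0.02, -0.15], [0.15, 0.01, -0.99]]
side 42.15160347772732 -0.13011182658983966 [-0.317 -0.751  1.37 ] [[0.7, -0.71, -0.01], [-0.54, -0.52, -0.67], [0.47, 0.47, -0.74]]
wrist 62.04782552022844 -0.056708133399584845 [0.335 0.591 0.383] [[-0.39, -0.92, 0.0], [-0.88, 0.37, 0.29], [-0.27, 0.11, -0.96]]
{'t': 0.15, 'q': array([ 1.45911007e+00,  3.59204748e-01,  1.13264881e-02, -2.59484462e-04,
       -1.22408507e+00, -2.88068207e-01]), 'qd': array([ 0.00011249, -0.00335555,  0.00248828, -0.0014446 ,  0.00013012,
       -0.00184647]), 'joint_efforts': array([-4.25726794e-04, -5.83274066e+01,  2.93291688e+01,  7.00118244e+00,
        8.80475010e-03, -1.11319928e-04]), 'eef_pos': array([0.26261586, 0.62147983, 0.24787329]), 'ee_rot': array([ 3.14040442e+00, -9.76611127e-05, -3.99842724e-01]), 'force': array([-0.7286916 ,  0.22283595, -0.3164693 ]), 'moment': array([ 0.00093101, -0.00032454,  0.04056288]), 'gripper_force': 0.0, 'width': 0.08785846134520098}
```

View pics/top0.png

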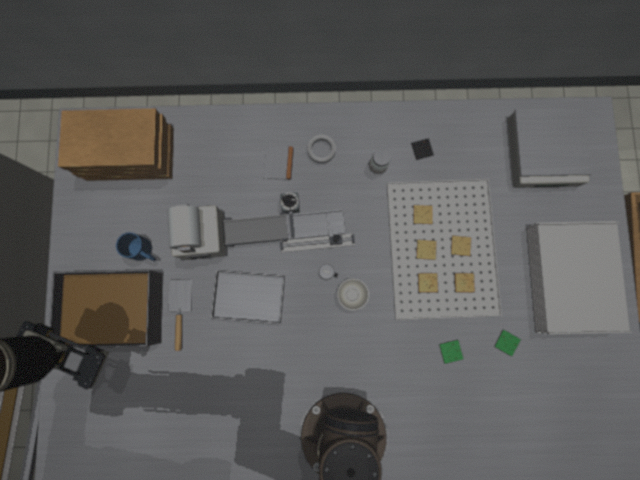

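View pics/side0.png

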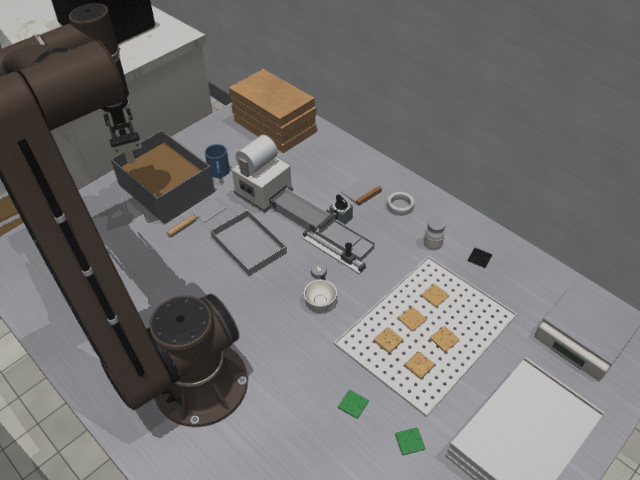

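Top view: five tan crackers at (424,214), (426,249), (461,245), (428,283), (465,282). Look-alikes are a black plate at (422,149) and green plates at (451,351) and (507,343). The lane runs from (345,235) to the wrapper at (195,230), the knob is at (290,201), the handle at (336,240) and the reject pan at (249,297). The brown-filled bin at (108,308) is not the pan.

Run:
```python
from h import *
t=cv2.imread('pics/top0.png');s=cv2.imread('pics/side0.png')
a=cv2.resize(t[180:330,160:360],None,fx=4,fy=4,interpolation=cv2.INTER_CUBIC)
cv2.imwrite('pics/laneT.png',a)
b=cv2.resize(s[170:290,230:390],None,fx=5,fy=5,interpolation=cv2.INTER_CUBIC)
cv2.imwrite('pics/laneS.png',b)
f=grab('top')
hsv=cv2.cvtColor(f['color'],cv2.COLOR_BGR2HSV)
m=((hsv[...,0]>10)&(hsv[...,0]<28)&(hsv[...,1]>70)&(hsv[...,2]>90)).astype(np.uint8)
m[:, :380]=0;m[:180]=0;m[330:]=0;m[:,505:]=0
m=cv2.morphologyEx(m,cv2.MORPH_CLOSE,np.ones((5,5)))
for c in cv2.findContours(m,cv2.RETR_EXTERNAL,cv2.CHAIN_APPROX_NONE)[0]:
    if cv2.contourArea(c)<100: continue
    (u,v),wh,an=cv2.minAreaRect(c);print((u,v),wh,an,onz(f,u,v,.0105).round(4))
```

```text
(464.0, 282.0) (18.0, 18.0) 90.0 [ 0.4157 -0.358   0.0105]
(427.5, 282.0) (18.0, 19.0) 90.0 [ 0.4177 -0.254   0.0105]
(426.0, 249.0) (18.0, 18.0) 90.0 [ 0.5127 -0.2549  0.0105]
(460.5517578125, 245.37933349609375) (18.43609619140625, 18.103918075561523) 4.763641834259033 [ 0.5212 -0.3552  0.0105]
(422.5, 214.0) (18.0, 17.0) 90.0 [ 0.6158 -0.2504  0.0105]
```

View pics/laneT.png

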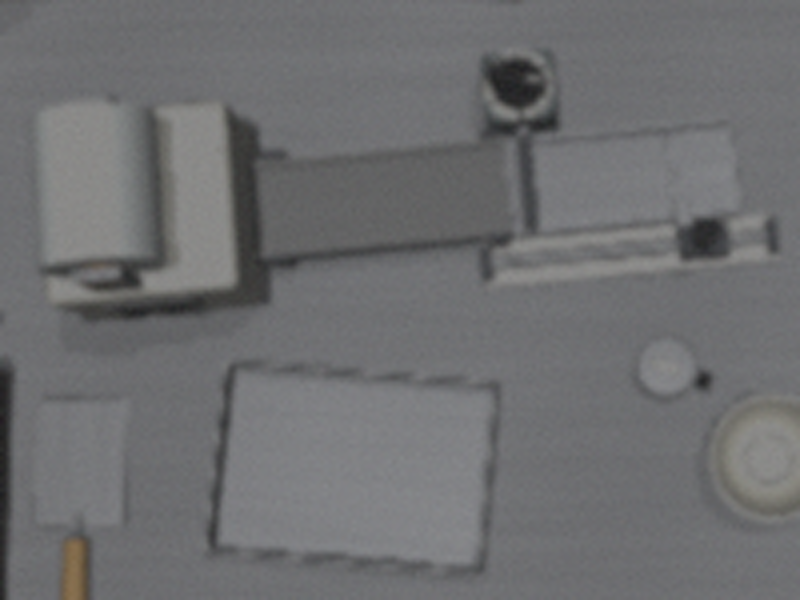

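View pics/laneS.png

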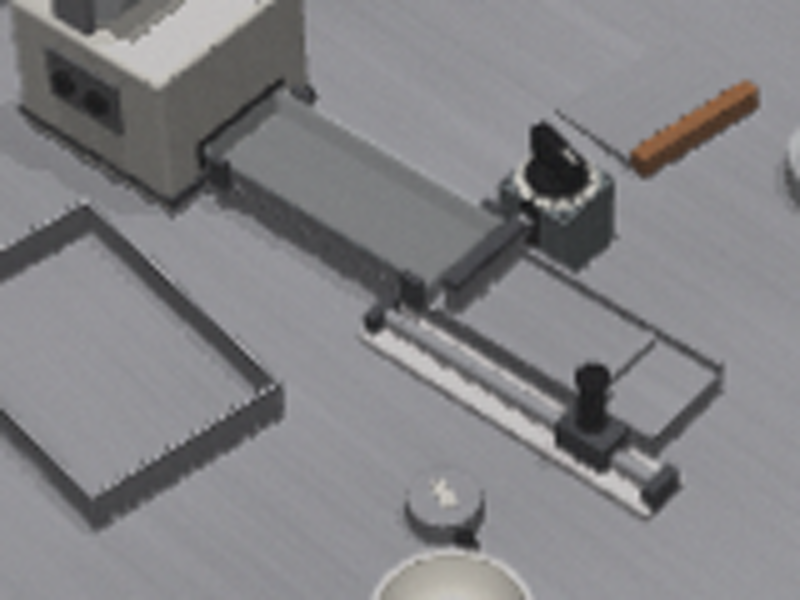

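Crop views: the lane lies along world +y with a yaw of about +5°, and the pusher is drawn a little forward. The reject pan is the open frame at about (355,465) in the 4x crop. I'll move the wrist camera over the lane for exact poses and the dial.

{"op": "servo_tool", "data": {
  "targets": [
    {"xyz": [0,0,-4],"angular": [0,0,0],"claw": 8.7},
    {"xyz": [3.9,2.95,0],"angular": [0,0,0],"claw": 8.7},
    {"xyz": [3.9,2.95,0],"angular": [0,0,0],"claw": 8.7},
    {"xyz": [3.9,2.95,0],"angular": [0,0,0],"claw": 8.7},
    {"xyz": [3.9,2.95,0],"angular": [0,0,0],"claw": 8.7},
    {"xyz": [3.9,2.95,0],"angular": [0,0,0],"claw": 8.7},
    {"xyz": [3.9,2.95,0],"angular": [0,0,0],"claw": 8.7},
    {"xyz": [3.9,2.95,0],"angular": [0,0,0],"claw": 8.7},
    {"xyz": [3.9,2.95,0],"angular": [0,0,0],"claw": 8.7},
    {"xyz": [3.9,2.95,0],"angular": [0,0,0],"claw": 8.7},
    {"xyz": [3.9,2.95,0],"angular": [0,0,0],"claw": 8.7},
    {"xyz": [3.9,2.95,0],"angular": [0,0,0],"claw": 8.7},
    {"xyz": [3.9,2.95,0],"angular": [0,0,0],"claw": 8.7},
    {"xyz": [3.9,2.95,0],"angular": [0,0,0],"claw": 8.7},
    {"xyz": [0,0,0],"angular": [0,0,-7],"claw": 8.7},
    {"xyz": [0,0,0],"angular": [0,0,-7],"claw": 8.7},
    {"xyz": [0,0,0],"angular": [0,0,-7],"claw": 8.7},
    {"xyz": [0,0,0],"angular": [0,0,-7],"claw": 8.7},
    {"xyz": [0,0,0],"angular": [0,0,0],"claw": 8.7}
  ]
}}

```text
t: 2.1
eef_pos: [0.5804, 0.071, 0.2884]
ee_rot: [-3.142, 0.0, 0.09]
force: [0.5, -0.0, -0.5]
width: 0.0869
gripper_force: 0.0
```

Run:
```python
from h import *
f=grab('wrist','w1.png');s=monitor.get_state();print(s['t'],s['eef_pos'],s['ee_rot'],s['q'])
im=cv2.resize(f['color'],(800,600),interpolation=cv2.INTER_CUBIC)
cv2.imwrite('pics/w1b.png',im)
```

```text
2.15 [0.58038759 0.07110383 0.28842367] [3.14155765e+00 2.94911007e-04 8.62608616e-02] [ 4.56058843e-01  1.87714545e-01 -1.31194866e-01 -7.78664510e-05
 -1.25217454e+00  1.20102275e+00]
```

View pics/w1b.png

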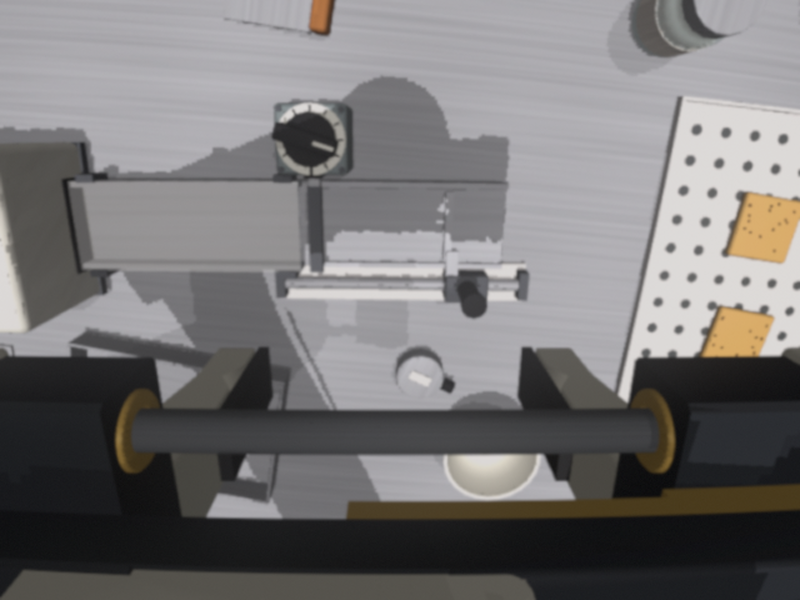

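Wrist view (800x600): dial at (310,138) with its white line pointing right-down, gate blade at x≈315 between y 180 and 270, bed end at x≈505, carriage at (465,285), cap at (474,302). Computing rough poses.

Run:
```python
from h import *
f=grab('wrist');W=cv2.resize(cv2.imread('pics/w1.png'),None,fx=1,fy=1)
k=.8
P=lambda u,v,z:onz(f,u*k,v*k,z).round(4)
for n,u,v,z in [('strip+x far',323,184,.028),('strip+x rear',507,184,.028),('cover L+',85,180,.039),('cover R+',300,180,.039),('cover L-',80,270,.039),('coverR-',300,270,.039),('bed rear-',502,262,.024),('gate top +',316,180,.045),('gate top -',316,270,.045),('dial c',310,139,.0655),('col TL',276,102,.056),('col TR',351,103,.056),('col BR',350,176,.056),('cap',474,303,.071),('bladetop',445,225,.027),('railL',280,285,.02),('railR',526,285,.02)]:
    print(n,P(u,v,z))
c=W[60:150,200:300];cv2.imwrite('pics/knob.png',cv2.resize(c,None,fx=6,fy=6,interpolation=cv2.INTER_CUBIC))
```

```text
strip+x far [0.6179 0.1308 0.028 ]
strip+x rear [ 0.6306 -0.0129  0.028 ]
cover L+ [0.6078 0.3144 0.039 ]
cover R+ [0.6206 0.1469 0.039 ]
cover L- [0.5345 0.325  0.039 ]
coverR- [0.5498 0.1445 0.039 ]
bed rear- [ 0.5668 -0.0191  0.024 ]
gate top + [0.6222 0.1339 0.045 ]
gate top - [0.5526 0.1309 0.045 ]
dial c [0.6519 0.1363 0.0655]
col TL [0.6748 0.1627 0.056 ]
col TR [0.6784 0.1104 0.056 ]
col BR [0.6282 0.1079 0.056 ]
cap [0.5445 0.0086 0.071 ]
bladetop [0.5938 0.0318 0.027 ]
railL [0.5298 0.1643 0.02  ]
railR [ 0.5478 -0.0435  0.02  ]
```

View pics/knob.png

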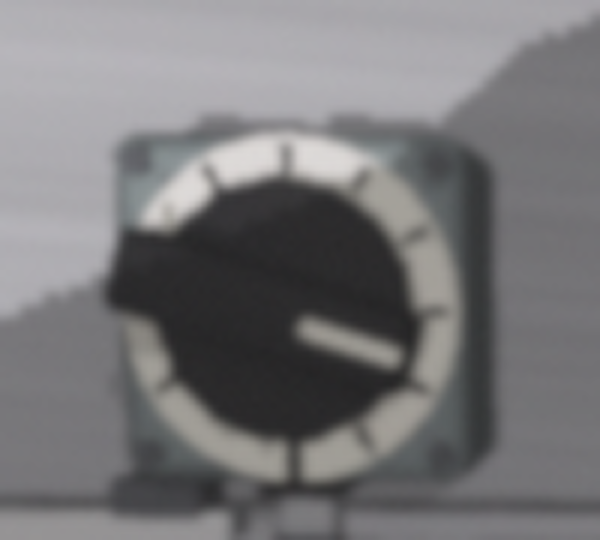

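{"op": "servo_tool", "data": {
  "targets": [
    {"xyz": [3.9,-3.0,2],"angular": [0,0,0],"claw": 5},
    {"xyz": [3.9,-3.0,2],"angular": [0,0,0],"claw": 5},
    {"xyz": [0,0,2],"angular": [0,0,8],"claw": 5},
    {"xyz": [0,0,2],"angular": [0,0,8],"claw": 5},
    {"xyz": [0,0,0],"angular": [0,0,8],"claw": 5},
    {"xyz": [0,0,0],"angular": [0,0,8],"claw": 5},
    {"xyz": [0,0,0],"angular": [0,0,8],"claw": 5},
    {"xyz": [0,0,0],"angular": [0,0,8],"claw": 5},
    {"xyz": [0,0,0],"angular": [0,0,8],"claw": 5},
    {"xyz": [0,0,0],"angular": [0,0,8],"claw": 5},
    {"xyz": [0,0,0],"angular": [0,0,8],"claw": 5},
    {"xyz": [0,0,0],"angular": [0,0,8],"claw": 5},
    {"xyz": [0,0,0],"angular": [0,0,8],"claw": 5},
    {"xyz": [0,0,0],"angular": [0,0,8],"claw": 5},
    {"xyz": [0,0,0],"angular": [0,0,8],"claw": 5},
    {"xyz": [0,0,0],"angular": [0,0,8],"claw": 5},
    {"xyz": [0,0,0],"angular": [0,0,8],"claw": 5},
    {"xyz": [0,0,0],"angular": [0,0,0],"claw": 5}
  ]
}}

```text
t: 4.0
eef_pos: [0.6485, 0.134, 0.2108]
ee_rot: [3.141, -0.0, -2.01]
force: [1.1, 0.4, -1.0]
width: 0.0501
gripper_force: 0.0
```

Run:
```python
from h import *
f=grab('wrist','w2.png');s=monitor.get_state();print(s['eef_pos'],s['ee_rot'],s['q'])
for z in(.056,.0765,.086): print(proj(f,[.6527,.1372,z]))
cv2.imwrite('pics/w2b.png',cv2.resize(f['color'][60:400,120:520],(800,600),interpolation=cv2.INTER_CUBIC)) if 0 else cv2.imwrite('pics/w2b.png',f['color'])
```

```text
[0.64856558 0.13401173 0.21083121] [ 3.14150970e+00 -1.12258077e-04 -2.00451679e+00] [ 4.97581652e-01  3.62108236e-01 -7.08697549e-02  4.77045277e-07
 -1.13795792e+00 -9.31302319e-01]
[311.72012966 223.83592578]
[311.39962257 231.87300219]
[311.2355742  235.98859479]
```

View pics/w2b.png

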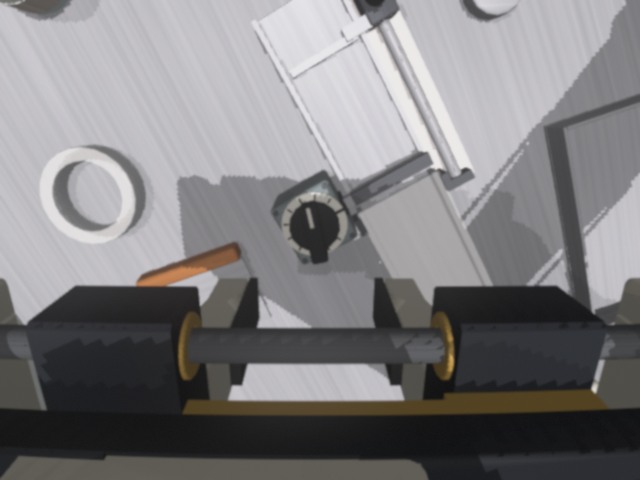

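The wrist view shows the knob at (315,225) with its white line from (307,208) to (312,228). I'll measure the line direction and wing centre.

Run:
```python
from h import *
f=grab('wrist');im=f['color'];g=cv2.cvtColor(im,cv2.COLOR_BGR2GRAY)
yaw=.0855
m=(g<60).astype(np.uint8);m[:180]=0;m[268:]=0;m[:,:285]=0;m[:,345:]=0
n,l,st,c=cv2.connectedComponentsWithStats(m)
i=1+np.argmax(st[1:,4]);hull=np.zeros_like(m);cs=cv2.findContours((l==i).astype(np.uint8),0,2)[0]
print(st[i],c[i])
h=cv2.convexHull(np.vstack(cs));cv2.fillConvexPoly(hull,h,1)
hull=cv2.erode(hull,np.ones((3,3)))
w=(hull>0)&(g>110);n,l,st,c=cv2.connectedComponentsWithStats(w.astype(np.uint8))
i=1+np.argmax(st[1:,4]);ys,xs=np.where(l==i);print(st[i],c[i])
P=np.array([onz(f,u,v,.086)[:2] for u,v in zip(xs,ys)])
mu=P.mean(0);d=np.linalg.svd(P-mu)[2][0]
print('line c',mu,'ends',P[np.argmin((P-mu)@d)],P[np.argmax((P-mu)@d)],'dir deg',np.degrees(np.arctan2(d[1],d[0])))
cr=cv2.resize(im[180:275,270:370],None,fx=6,fy=6,interpolation=cv2.INTER_CUBIC);cv2.imwrite('pics/knob2.png',cr)
```

```text
[ 290  202   49   61 1880] [314.91329787 229.70159574]
[307 208   7  20  67] [309.67164179 217.7761194 ]
line c [0.6482313  0.12508743] ends [0.64636828 0.11845097] [0.64954361 0.13162282] dir deg 77.30895263803406
```

View pics/knob2.png

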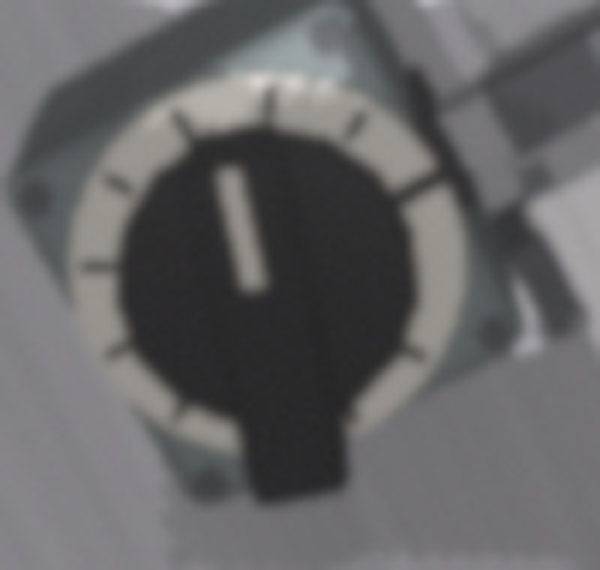

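The white line reads θ≈72° from the long tick, about 2.4 clicks, so it stands between detents 2 and 3. The grip yaw is −102.7°, and reaching 7 clicks needs about +137.6° counter-clockwise. Descending to grip.

{"op": "servo_tool", "data": {
  "targets": [
    {"xyz": [-0.4,-0.1,0],"angular": [0,0,-6.1],"claw": 5},
    {"xyz": [0,0,0],"angular": [0,0,-6.1],"claw": 5},
    {"xyz": [0,0,3],"angular": [0,0,0],"claw": 5},
    {"xyz": [0,0,3],"angular": [0,0,0],"claw": 5},
    {"xyz": [0,0,2],"angular": [0,0,0],"claw": 5},
    {"xyz": [0,0,2],"angular": [0,0,0],"claw": 5},
    {"xyz": [0,0,1],"angular": [0,0,0],"claw": 5},
    {"xyz": [0,0,1],"angular": [0,0,0],"claw": 5},
    {"xyz": [0,0,0],"angular": [0,0,0],"claw": 3},
    {"xyz": [0,0,0],"angular": [0,0,0],"claw": 2},
    {"xyz": [0,0,0],"angular": [0,0,0],"claw": 1.6},
    {"xyz": [0,0,0],"angular": [0,0,0],"claw": 1.6}
  ],
  "force": 20
}}

```text
t: 5.3
eef_pos: [0.6516, 0.1373, 0.0919]
ee_rot: [-3.14, 0.001, -1.792]
force: [-0.6, 0.1, 0.1]
width: 0.0234
gripper_force: 0.0
```

{"op": "servo_tool", "data": {
  "targets": [
    {"xyz": [0,0,0],"angular": [0,0,0],"claw": 0.8},
    {"xyz": [0,0,0],"angular": [0,0,0],"claw": 0.8},
    {"xyz": [0,0,0],"angular": [0,0,0],"claw": 0.8},
    {"xyz": [0,0,0],"angular": [0,0,0],"claw": 0.8}
  ],
  "force": 20
}}

```text
t: 5.7
eef_pos: [0.6516, 0.1372, 0.0914]
ee_rot: [-3.141, 0.0, -1.792]
force: [-0.0, -0.3, 2.6]
width: 0.0119
gripper_force: 20.0
```

{"op": "servo_tool", "data": {
  "targets": [
    {"xyz": [0,0,0],"angular": [0,0,-6.88],"claw": 0.8},
    {"xyz": [0,0,0],"angular": [0,0,-6.88],"claw": 0.8},
    {"xyz": [0,0,0],"angular": [0,0,-6.88],"claw": 0.8},
    {"xyz": [0,0,0],"angular": [0,0,-6.88],"claw": 0.8},
    {"xyz": [0,0,0],"angular": [0,0,-6.88],"claw": 0.8},
    {"xyz": [0,0,0],"angular": [0,0,-6.88],"claw": 0.8},
    {"xyz": [0,0,0],"angular": [0,0,-6.88],"claw": 0.8},
    {"xyz": [0,0,0],"angular": [0,0,-6.88],"claw": 0.8},
    {"xyz": [0,0,0],"angular": [0,0,-6.88],"claw": 0.8},
    {"xyz": [0,0,0],"angular": [0,0,-6.88],"claw": 0.8},
    {"xyz": [0,0,0],"angular": [0,0,-6.88],"claw": 0.8},
    {"xyz": [0,0,0],"angular": [0,0,-6.88],"claw": 0.8},
    {"xyz": [0,0,0],"angular": [0,0,-6.88],"claw": 0.8},
    {"xyz": [0,0,0],"angular": [0,0,-6.88],"claw": 0.8},
    {"xyz": [0,0,0],"angular": [0,0,-6.88],"claw": 0.8},
    {"xyz": [0,0,0],"angular": [0,0,-6.88],"claw": 0.8},
    {"xyz": [0,0,0],"angular": [0,0,-6.88],"claw": 0.8},
    {"xyz": [0,0,0],"angular": [0,0,-6.88],"claw": 0.8},
    {"xyz": [0,0,0],"angular": [0,0,-6.88],"claw": 0.8},
    {"xyz": [0,0,0],"angular": [0,0,-6.88],"claw": 0.8}
  ],
  "force": 30
}}

```text
t: 7.7
eef_pos: [0.6523, 0.1383, 0.0914]
ee_rot: [3.141, -0.003, 0.614]
force: [2.3, 3.5, 1.9]
width: 0.0117
gripper_force: 30.0
```

{"op": "servo_tool", "data": {
  "targets": [
    {"xyz": [0,0,0],"angular": [0,0,0],"claw": 0.8},
    {"xyz": [0,0,0],"angular": [0,0,0],"claw": 0.8}
  ]
}}

```text
t: 7.9
eef_pos: [0.6524, 0.1382, 0.0915]
ee_rot: [3.141, -0.003, 0.606]
force: [3.9, 4.0, 2.1]
width: 0.012
gripper_force: 30.0
```

Run:
```python
from h import *
s=monitor.get_state();print(s)
```

```text
{'t': 7.9, 'q': array([ 5.00491563e-01,  4.72076060e-01, -1.95612351e-01, -1.51476861e-04,
       -9.00036459e-01,  1.67615665e+00]), 'qd': array([ 1.58732034e-03, -2.02353344e-06, -8.48949843e-04,  1.43674088e-03,
        6.56865872e-04, -1.09964230e-02]), 'joint_efforts': array([ -2.54783437, -60.71237326,  20.93890607,   5.71358621,
        -1.68125443,   0.20938768]), 'eef_pos': array([0.65236814, 0.13824132, 0.09149021]), 'ee_rot': array([ 3.14138793e+00, -3.06692781e-03,  6.05758225e-01]), 'force': array([3.93450943, 3.99139338, 2.07258873]), 'moment': array([ 1.56415535, -1.14036606,  0.03092745]), 'gripper_force': 30.000489950180054, 'width': 0.011957351414219062}
```

{"op": "servo_tool", "data": {
  "targets": [
    {"xyz": [0,0,0],"angular": [0,0,0],"claw": 2},
    {"xyz": [0,0,0],"angular": [0,0,0],"claw": 4},
    {"xyz": [0,0,0],"angular": [0,0,0],"claw": 4},
    {"xyz": [0,0,-2],"angular": [0,0,0],"claw": 4},
    {"xyz": [0,0,-4],"angular": [0,0,0],"claw": 4},
    {"xyz": [0,0,-5],"angular": [0,0,0],"claw": 4},
    {"xyz": [0,0,0],"angular": [0,0,0],"claw": 4},
    {"xyz": [0,0,0],"angular": [0,0,0],"claw": 4}
  ]
}}

```text
t: 8.7
eef_pos: [0.6515, 0.1372, 0.2025]
ee_rot: [3.141, -0.003, 0.608]
force: [-0.4, -0.4, -1.2]
width: 0.0399
gripper_force: 0.0
```

```bash
cat > knob.py <<'E'
from h import *
f=grab('wrist');im=f['color'];g=cv2.cvtColor(im,cv2.COLOR_BGR2GRAY)
u0,v0=proj(f,[.652,.1372,.07]).astype(int);print(u0,v0)
cr=im[v0-55:v0+45,u0-50:u0+50];cv2.imwrite('pics/knob3.png',cv2.resize(cr,None,fx=6,fy=6,interpolation=cv2.INTER_CUBIC))
m=np.zeros(g.shape,np.uint8);m[v0-45:v0+40,u0-40:u0+40]=(g[v0-45:v0+40,u0-40:u0+40]<60)
cs=cv2.findContours(m,0,2)[0];h=cv2.convexHull(max(cs,key=cv2.contourArea));H=np.zeros_like(m);cv2.fillConvexPoly(H,h,1);H=cv2.erode(H,np.ones((3,3)))
w=((H>0)&(g>110)).astype(np.uint8);n,l,st,c=cv2.connectedComponentsWithStats(w)
for i in range(1,n):
    if st[i,4]<25: continue
    ys,xs=np.where(l==i);P=np.array([onz(f,u,v,.086)[:2] for u,v in zip(xs,ys)]);mu=P.mean(0);_,S,V=np.linalg.svd(P-mu)
    d=V[0]; d=d if (mu-[.6515,.1375])@d>0 else -d
    a=np.degrees(np.arctan2(d[1],d[0]));print(c[i],st[i,4],S,mu,'theta clicks',((a-4.9-180)%360)/30)
E
python3 knob.py
```

```text
316 226
[314.89583333 212.86458333] 96 [0.0381601  0.00856035] [0.66247145 0.1460756 ] theta clicks 6.981134608230916
```

View pics/knob3.png

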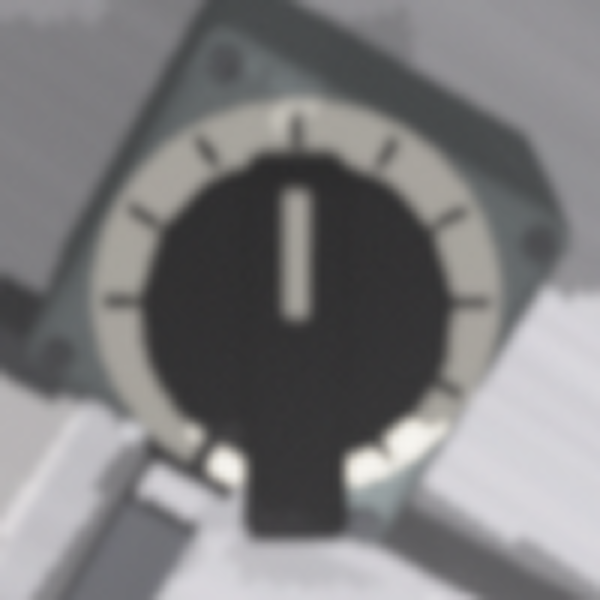

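The dial shows the line on the 7th tick, (297,130), counted from the long tick at (205,445), and measures 6.98 clicks. The pusher stands about 26 mm forward, so I'll draw it back first.

{"op": "servo_tool", "data": {
  "targets": [
    {"xyz": [0,0,0],"angular": [0,0,7.5],"claw": 6},
    {"xyz": [0,0,0],"angular": [0,0,7.5],"claw": 6},
    {"xyz": [0,0,0],"angular": [0,0,7.5],"claw": 6},
    {"xyz": [0,0,0],"angular": [0,0,7.5],"claw": 6},
    {"xyz": [-2.94,2.98,0],"angular": [0,0,0],"claw": 6},
    {"xyz": [-2.94,2.98,0],"angular": [0,0,0],"claw": 6},
    {"xyz": [-2.94,2.98,0],"angular": [0,0,0],"claw": 6},
    {"xyz": [-2.94,2.98,0],"angular": [0,0,0],"claw": 6},
    {"xyz": [0,0,4],"angular": [0,0,0],"claw": 6},
    {"xyz": [0,0,4],"angular": [0,0,0],"claw": 6},
    {"xyz": [0,0,3],"angular": [0,0,0],"claw": 6},
    {"xyz": [0,0,2],"angular": [0,0,0],"claw": 6},
    {"xyz": [0,0,1.4],"angular": [0,0,0],"claw": 6},
    {"xyz": [0,0,0],"angular": [0,0,0],"claw": 4},
    {"xyz": [0,0,0],"angular": [0,0,0],"claw": 2.2},
    {"xyz": [0,0,0],"angular": [0,0,0],"claw": 1.2},
    {"xyz": [0,0,0],"angular": [0,0,0],"claw": 1.2},
    {"xyz": [0,0,0],"angular": [0,0,0],"claw": 1.2},
    {"xyz": [0,0,0],"angular": [0,0,0],"claw": 1.2}
  ],
  "force": 12
}}

```text
t: 10.65
eef_pos: [0.5444, 0.0084, 0.0574]
ee_rot: [-3.141, -0.001, 0.085]
force: [0.1, -0.5, -0.9]
width: 0.018
gripper_force: 0.0
```

{"op": "servo_tool", "data": {
  "targets": [
    {"xyz": [0,0.5,0],"angular": [0,0,0],"claw": 1.2},
    {"xyz": [0,0.5,0],"angular": [0,0,0],"claw": 1.2},
    {"xyz": [0,0.5,0],"angular": [0,0,0],"claw": 1.2},
    {"xyz": [0,0.5,0],"angular": [0,0,0],"claw": 1.2},
    {"xyz": [0,0.3,0],"angular": [0,0,0],"claw": 1.2},
    {"xyz": [0,0.1,0],"angular": [0,0,0],"claw": 1.2}
  ]
}}

```text
t: 11.25
eef_pos: [0.5464, -0.016, 0.0573]
ee_rot: [-3.141, -0.001, 0.085]
force: [-4.0, 7.6, 7.9]
width: 0.0155
gripper_force: 12.0
```

{"op": "servo_tool", "data": {
  "targets": [
    {"xyz": [0,0.1,0],"angular": [0,0,0],"claw": 1.2},
    {"xyz": [0,0.1,0],"angular": [0,0,0],"claw": 1.2},
    {"xyz": [0,0,0],"angular": [0,0,0],"claw": 1.2}
  ]
}}

```text
t: 11.55
eef_pos: [0.5465, -0.0161, 0.0573]
ee_rot: [-3.139, -0.001, 0.085]
force: [-5.1, 13.9, 8.1]
width: 0.0158
gripper_force: 12.0
```

The pusher is on its back stop, which puts the lane origin at about (0.586, 0.133). I'll release it and go look at the crackers.

{"op": "servo_tool", "data": {
  "targets": [
    {"xyz": [0,-0.2,0],"angular": [0,0,0],"claw": 1.6},
    {"xyz": [0,0,0],"angular": [0,0,0],"claw": 4},
    {"xyz": [0,0,0],"angular": [0,0,0],"claw": 6},
    {"xyz": [0,0,-5],"angular": [0,0,0],"claw": 7},
    {"xyz": [0,0,-5],"angular": [0,0,0],"claw": 8.7},
    {"xyz": [0,0,-5],"angular": [0,0,0],"claw": 8.7},
    {"xyz": [0,0,-5],"angular": [0,0,0],"claw": 8.7},
    {"xyz": [-2.43,3.86,0],"angular": [0,0,0],"claw": 8.7},
    {"xyz": [-2.43,3.86,0],"angular": [0,0,0],"claw": 8.7},
    {"xyz": [-2.43,3.86,0],"angular": [0,0,0],"claw": 8.7},
    {"xyz": [-2.43,3.86,0],"angular": [0,0,0],"claw": 8.7},
    {"xyz": [-2.43,3.86,0],"angular": [0,0,0],"claw": 8.7},
    {"xyz": [-2.43,3.86,0],"angular": [0,0,0],"claw": 8.7},
    {"xyz": [-2.43,3.86,0],"angular": [0,0,0],"claw": 8.7},
    {"xyz": [0,0,0],"angular": [0,0,4.9],"claw": 8.7},
    {"xyz": [0,0,0],"angular": [0,0,0],"claw": 8.7}
  ]
}}

```text
t: 13.15
eef_pos: [0.3986, -0.3007, 0.2566]
ee_rot: [-3.141, 0.001, -0.005]
force: [0.4, 0.4, 0.4]
width: 0.0868
gripper_force: 0.0
```

```bash
cat > crk.py <<'E'
from h import *
def crackers(f,z,lo=300):
    hsv=cv2.cvtColor(f['color'],cv2.COLOR_BGR2HSV)
    m=((hsv[...,0]>8)&(hsv[...,0]<28)&(hsv[...,1]>80)&(hsv[...,2]>60)).astype(np.uint8)
    m=cv2.morphologyEx(m,cv2.MORPH_CLOSE,np.ones((7,7)));m=cv2.morphologyEx(m,cv2.MORPH_OPEN,np.ones((7,7)))
    out=[]
    for c in cv2.findContours(m,cv2.RETR_EXTERNAL,cv2.CHAIN_APPROX_NONE)[0]:
        if cv2.contourArea(c)<lo: continue
        P=np.array([onz(f,u,v,z)[:2]*1000 for u,v in c[:,0]],np.float32)
        (x,y),(w,h),a=cv2.minAreaRect(P)
        out.append((round(x),round(y),round(w,1),round(h,1),round((a+45)%90-45,1),tuple(c[:,0].mean(0).round().astype(int).tolist())))
    return out
E
python3 - <<'E'
from crk import *
f=grab('wrist','w3.png');print(monitor.get_state()['eef_pos'])
for c in crackers(f,.0105): print(c)
E
```

```text
[ 0.39921488 -0.29988709  0.25660934]
(146, -477, 441.6, 26.2, -0.1, (461, 404))
(414, -357, 54.5, 54.5, -1.4, (374, 176))
(416, -252, 53.6, 54.3, -0.9, (265, 174))
(511, -254, 54.7, 54.8, -5.0, (263, 69))
(520, -354, 55.2, 54.9, -6.7, (375, 58))
```

View pics/w3.png

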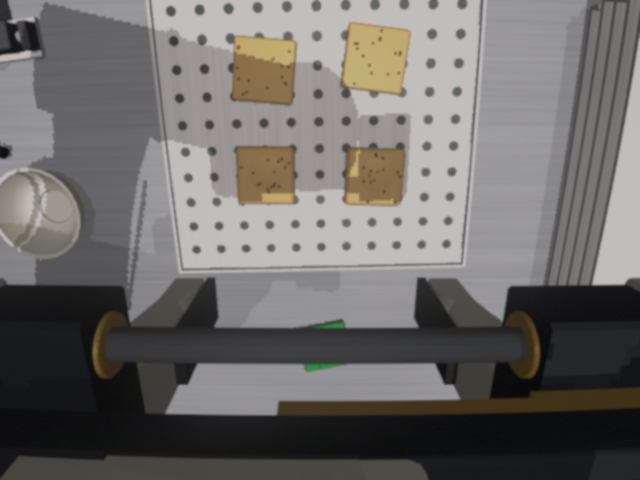

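The wrist view shows four crackers at (265,70), (376,58), (265,175) and (376,175); the fifth is outside the top edge. Thickness isn't readable, so I'll probe each one by closing lightly with the tips 10.5 mm above the tray floor. That touches only a puffed cracker.

{"op": "servo_tool", "data": {
  "targets": [
    {"xyz": [0.5,1.9,3],"angular": [0,0,1],"claw": 8.7},
    {"xyz": [0.5,1.9,4],"angular": [0,0,0],"claw": 8.7},
    {"xyz": [0.6,1.9,4],"angular": [0,0,0],"claw": 8.7},
    {"xyz": [0,0,4],"angular": [0,0,0],"claw": 8.7},
    {"xyz": [0,0,4],"angular": [0,0,0],"claw": 8.7},
    {"xyz": [0,0,2],"angular": [0,0,0],"claw": 8.7},
    {"xyz": [0,0,1.1],"angular": [0,0,0],"claw": 8.7},
    {"xyz": [0,0,0],"angular": [0,0,0],"claw": 8.7},
    {"xyz": [0,0,0],"angular": [0,0,0],"claw": 6.5},
    {"xyz": [0,0,0],"angular": [0,0,0],"claw": 5},
    {"xyz": [0,0,0],"angular": [0,0,0],"claw": 5},
    {"xyz": [0,0,0],"angular": [0,0,0],"claw": 5},
    {"xyz": [0,0,0],"angular": [0,0,0],"claw": 5}
  ],
  "force": 4
}}

```text
t: 14.5
eef_pos: [0.4155, -0.3566, 0.0366]
ee_rot: [3.141, -0.001, -0.017]
force: [0.3, 0.8, 3.7]
width: 0.0557
gripper_force: 4.0
```

The fingers stopped at 55.7 mm at that height, so this one is puffed. I'll grip it properly, lift it and compute the pan pose.

{"op": "servo_tool", "data": {
  "targets": [
    {"xyz": [0,0,0],"angular": [0,0,0],"claw": 6.6},
    {"xyz": [0,0,0.5],"angular": [0,0,0],"claw": 6.6},
    {"xyz": [0,0,0.5],"angular": [0,0,0],"claw": 6.6},
    {"xyz": [0,0,0],"angular": [0,0,0],"claw": 5},
    {"xyz": [0,0,0],"angular": [0,0,0],"claw": 5},
    {"xyz": [0,0,0],"angular": [0,0,0],"claw": 5},
    {"xyz": [0,0,0],"angular": [0,0,0],"claw": 5},
    {"xyz": [0,0,-3],"angular": [0,0,0],"claw": 5},
    {"xyz": [0,0,-4],"angular": [0,0,0],"claw": 5},
    {"xyz": [0,0,-4],"angular": [0,0,0],"claw": 5}
  ],
  "force": 15
}}

```text
t: 15.5
eef_pos: [0.4146, -0.3562, 0.1366]
ee_rot: [-3.141, 0.002, -0.018]
force: [1.7, -0.2, -1.2]
width: 0.0557
gripper_force: 15.0
```

Run:
```python
from h import *
f=grab('top')
P=np.array([onz(f,160+u/4,180+v/4,.03)[:2] for u,v in [(232,365),(497,384),(480,570),(212,548)]])
print(P.round(3),P.mean(0)); print(monitor.get_state()['width'])
```

```text
[[0.458 0.341]
 [0.441 0.154]
 [0.312 0.167]
 [0.331 0.354]] [0.38569676 0.25368496]
0.05635256125399235
```

{"op": "servo_tool", "data": {
  "targets": [
    {"xyz": [0.6,-4.46,0],"angular": [0,0,0],"claw": 5},
    {"xyz": [0.6,-4.46,0],"angular": [0,0,0],"claw": 5},
    {"xyz": [0.6,-4.46,0],"angular": [0,0,0],"claw": 5},
    {"xyz": [0.6,-4.46,0],"angular": [0,0,0],"claw": 5},
    {"xyz": [0.6,-4.46,0],"angular": [0,0,0],"claw": 5},
    {"xyz": [0.6,-4.46,0],"angular": [0,0,0],"claw": 5},
    {"xyz": [0.6,-4.46,0],"angular": [0,0,0],"claw": 5},
    {"xyz": [0.6,-4.46,0],"angular": [0,0,0],"claw": 5},
    {"xyz": [-1.22,-4.25,0],"angular": [0,0,0],"claw": 5},
    {"xyz": [-1.22,-4.25,0],"angular": [0,0,0],"claw": 5},
    {"xyz": [-1.22,-4.25,0],"angular": [0,0,0],"claw": 5},
    {"xyz": [-1.22,-4.25,0],"angular": [0,0,0],"claw": 5},
    {"xyz": [-1.22,-4.25,0],"angular": [0,0,0],"claw": 5},
    {"xyz": [-1.22,-4.25,0],"angular": [0,0,0],"claw": 5},
    {"xyz": [-1.22,-4.25,0],"angular": [0,0,0],"claw": 5}
  ],
  "force": 20
}}

```text
t: 17.05
eef_pos: [0.3883, 0.3001, 0.1359]
ee_rot: [-3.141, -0.0, -0.017]
force: [0.5, -0.5, 0.1]
width: 0.0555
gripper_force: 20.0
```

{"op": "servo_tool", "data": {
  "targets": [
    {"xyz": [0,0,0],"angular": [0,0,-8.4],"claw": 5},
    {"xyz": [0,0,0],"angular": [0,0,-8.4],"claw": 5},
    {"xyz": [0,0,0],"angular": [0,0,-8.4],"claw": 5},
    {"xyz": [0,0,0],"angular": [0,0,-8.4],"claw": 5},
    {"xyz": [0,0,0],"angular": [0,0,-8.4],"claw": 5},
    {"xyz": [0,0,0],"angular": [0,0,-8.4],"claw": 5},
    {"xyz": [0,0,0],"angular": [0,0,-8.4],"claw": 5},
    {"xyz": [0,0,0],"angular": [0,0,-8.4],"claw": 5},
    {"xyz": [0,0,0],"angular": [0,0,-8.4],"claw": 5},
    {"xyz": [0,0,0],"angular": [0,0,-8.4],"claw": 5},
    {"xyz": [0,0,0],"angular": [0,0,0],"claw": 5}
  ]
}}

```text
t: 18.15
eef_pos: [0.3891, 0.2982, 0.1357]
ee_rot: [-3.141, 0.0, 1.451]
force: [0.4, -0.2, 0.2]
width: 0.0555
gripper_force: 20.0
```

{"op": "servo_tool", "data": {
  "targets": [
    {"xyz": [0,0,4],"angular": [0,0,0],"claw": 5},
    {"xyz": [0,0,3],"angular": [0,0,0],"claw": 5},
    {"xyz": [0,0,2],"angular": [0,0,0],"claw": 5},
    {"xyz": [0,0,1.5],"angular": [0,0,0],"claw": 5},
    {"xyz": [0,0,0],"angular": [0,0,0],"claw": 5},
    {"xyz": [0,0,0],"angular": [0,0,0],"claw": 6},
    {"xyz": [0,0,0],"angular": [0,0,0],"claw": 6.6},
    {"xyz": [0,0,0],"angular": [0,0,0],"claw": 6.6},
    {"xyz": [0,0,-3],"angular": [0,0,0],"claw": 6.6},
    {"xyz": [0,0,-4],"angular": [0,0,0],"claw": 8.7},
    {"xyz": [0,0,-4],"angular": [0,0,0],"claw": 8.7},
    {"xyz": [0,0,0],"angular": [0,0,8.4],"claw": 8.7},
    {"xyz": [0,0,0],"angular": [0,0,8.4],"claw": 8.7},
    {"xyz": [0,0,0],"angular": [0,0,8.4],"claw": 8.7},
    {"xyz": [0,0,0],"angular": [0,0,8.4],"claw": 8.7},
    {"xyz": [0,0,0],"angular": [0,0,8.4],"claw": 8.7},
    {"xyz": [0,0,0],"angular": [0,0,8.4],"claw": 8.7},
    {"xyz": [0,0,0],"angular": [0,0,8.4],"claw": 8.7},
    {"xyz": [0,0,0],"angular": [0,0,8.4],"claw": 8.7},
    {"xyz": [0,0,0],"angular": [0,0,8.4],"claw": 8.7}
  ]
}}

```text
t: 20.15
eef_pos: [0.3893, 0.2985, 0.1417]
ee_rot: [-3.14, -0.001, 0.122]
force: [0.9, -0.1, -0.4]
width: 0.087
gripper_force: 0.0
```

Run:
```python
from crk import *
f=grab('top');s=monitor.get_state();print(s['eef_pos'],s['ee_rot'][2])
for c in crackers(f,.0105,150):
    if c[2]<80:print(c)
```

```text
[0.38930174 0.2984705  0.14171567] 0.11325185844163044
(77, 933, 41.3, 259.6, -6.9, (7, 413))
(416, -254, 50.1, 48.4, -1.1, (427, 283))
(512, -253, 49.1, 50.4, -3.0, (426, 249))
(521, -355, 49.1, 50.4, -3.6, (460, 245))
(616, -250, 51.2, 47.6, -1.2, (422, 214))
(524, -859, 26.4, 288.8, -7.1, (636, 241))
```

The puffed one is now in the pan and four crackers remain. Next I'll probe the one at (0.416, -0.252).

{"op": "servo_tool", "data": {
  "targets": [
    {"xyz": [0,0,0],"angular": [0,0,7.5],"claw": 8.7},
    {"xyz": [1.21,4.25,0],"angular": [0,0,0],"claw": 8.7},
    {"xyz": [1.21,4.25,0],"angular": [0,0,0],"claw": 8.7},
    {"xyz": [1.21,4.25,0],"angular": [0,0,0],"claw": 8.7},
    {"xyz": [1.21,4.25,0],"angular": [0,0,0],"claw": 8.7},
    {"xyz": [1.21,4.25,0],"angular": [0,0,0],"claw": 8.7},
    {"xyz": [1.21,4.25,0],"angular": [0,0,0],"claw": 8.7},
    {"xyz": [1.21,4.25,0],"angular": [0,0,0],"claw": 8.7},
    {"xyz": [-0.83,4.21,0],"angular": [0,0,0],"claw": 8.7},
    {"xyz": [-0.83,4.21,0],"angular": [0,0,0],"claw": 8.7},
    {"xyz": [-0.83,4.21,0],"angular": [0,0,0],"claw": 8.7},
    {"xyz": [-0.83,4.21,0],"angular": [0,0,0],"claw": 8.7},
    {"xyz": [-0.83,4.21,0],"angular": [0,0,0],"claw": 8.7},
    {"xyz": [-0.83,4.21,0],"angular": [0,0,0],"claw": 8.7},
    {"xyz": [0,0,0],"angular": [0,0,0],"claw": 8.7}
  ],
  "force": 4
}}

```text
t: 21.7
eef_pos: [0.422, -0.2555, 0.1414]
ee_rot: [3.141, -0.001, -0.004]
force: [-0.4, 0.1, 0.6]
width: 0.0869
gripper_force: 0.0
```

{"op": "servo_tool", "data": {
  "targets": [
    {"xyz": [0,0,4],"angular": [0,0,0],"claw": 8.7},
    {"xyz": [0,0,4],"angular": [0,0,0],"claw": 8.7},
    {"xyz": [0,0,2],"angular": [0,0,0],"claw": 8.7},
    {"xyz": [0,0,0.5],"angular": [0,0,0],"claw": 8.7},
    {"xyz": [0,0,0],"angular": [0,0,0],"claw": 8.7},
    {"xyz": [0,0,0],"angular": [0,0,0],"claw": 6.5},
    {"xyz": [0,0,0],"angular": [0,0,0],"claw": 5},
    {"xyz": [0,0,0],"angular": [0,0,0],"claw": 5},
    {"xyz": [0,0,0],"angular": [0,0,0],"claw": 5},
    {"xyz": [0,0,0],"angular": [0,0,0],"claw": 5}
  ]
}}

```text
t: 22.7
eef_pos: [0.4234, -0.2518, 0.0364]
ee_rot: [3.141, -0.001, -0.002]
force: [-1.4, 0.8, 4.1]
width: 0.056
gripper_force: 4.0
```

This one is puffed too. I'll re-centre, grip it and take it to the pan.

{"op": "servo_tool", "data": {
  "targets": [
    {"xyz": [0,0,0],"angular": [0,0,0],"claw": 6.8},
    {"xyz": [-0.7,0,0.5],"angular": [0,0,1],"claw": 6.8},
    {"xyz": [0,0,0.5],"angular": [0,0,0],"claw": 6.8},
    {"xyz": [0,0,0],"angular": [0,0,0],"claw": 5},
    {"xyz": [0,0,0],"angular": [0,0,0],"claw": 5},
    {"xyz": [0,0,0],"angular": [0,0,0],"claw": 5},
    {"xyz": [0,0,0],"angular": [0,0,0],"claw": 5},
    {"xyz": [0,0,-3],"angular": [0,0,0],"claw": 5},
    {"xyz": [0,0,-4],"angular": [0,0,0],"claw": 5},
    {"xyz": [0,0,-4],"angular": [0,0,0],"claw": 5}
  ],
  "force": 20
}}

```text
t: 23.7
eef_pos: [0.4155, -0.2517, 0.1367]
ee_rot: [-3.141, 0.002, -0.019]
force: [0.6, 0.6, -0.5]
width: 0.0555
gripper_force: 20.0
```

{"op": "servo_tool", "data": {
  "targets": [
    {"xyz": [0.92,-4.2,0],"angular": [0,0,0],"claw": 5},
    {"xyz": [0.92,-4.2,0],"angular": [0,0,0],"claw": 5},
    {"xyz": [0.92,-4.2,0],"angular": [0,0,0],"claw": 5},
    {"xyz": [0.92,-4.2,0],"angular": [0,0,0],"claw": 5},
    {"xyz": [0.92,-4.2,0],"angular": [0,0,0],"claw": 5},
    {"xyz": [0.92,-4.2,0],"angular": [0,0,0],"claw": 5},
    {"xyz": [-1.78,-4.18,0],"angular": [0,0,0],"claw": 5},
    {"xyz": [-1.78,-4.18,0],"angular": [0,0,0],"claw": 5},
    {"xyz": [-1.78,-4.18,0],"angular": [0,0,0],"claw": 5},
    {"xyz": [-1.78,-4.18,0],"angular": [0,0,0],"claw": 5},
    {"xyz": [-1.78,-4.18,0],"angular": [0,0,0],"claw": 5},
    {"xyz": [0,0,0],"angular": [0,0,-8.5],"claw": 5},
    {"xyz": [0,0,0],"angular": [0,0,-8.5],"claw": 5},
    {"xyz": [0,0,0],"angular": [0,0,-8.5],"claw": 5},
    {"xyz": [0,0,0],"angular": [0,0,-8.5],"claw": 5},
    {"xyz": [0,0,0],"angular": [0,0,-8.5],"claw": 5},
    {"xyz": [0,0,0],"angular": [0,0,-8.5],"claw": 5},
    {"xyz": [0,0,0],"angular": [0,0,-8.5],"claw": 5},
    {"xyz": [0,0,0],"angular": [0,0,-8.5],"claw": 5},
    {"xyz": [0,0,0],"angular": [0,0,-8.5],"claw": 5}
  ]
}}

```text
t: 25.7
eef_pos: [0.3911, 0.2097, 0.1358]
ee_rot: [-3.141, 0.0, 1.322]
force: [-0.6, 0.1, -0.6]
width: 0.0558
gripper_force: 20.0
```

{"op": "servo_tool", "data": {
  "targets": [
    {"xyz": [0,0,0],"angular": [0,0,-8.5],"claw": 5},
    {"xyz": [0,0,0],"angular": [0,0,0],"claw": 5}
  ]
}}

```text
t: 25.9
eef_pos: [0.3911, 0.2097, 0.1358]
ee_rot: [-3.141, 0.0, 1.466]
force: [-0.1, 1.0, -0.1]
width: 0.056
gripper_force: 20.0
```

{"op": "servo_tool", "data": {
  "targets": [
    {"xyz": [0,-0.8,4],"angular": [0,0,0],"claw": 5},
    {"xyz": [0,0,3],"angular": [0,0,0],"claw": 5},
    {"xyz": [0,0,2],"angular": [0,0,0],"claw": 5},
    {"xyz": [0,0,1.5],"angular": [0,0,0],"claw": 5},
    {"xyz": [0,0,0],"angular": [0,0,0],"claw": 5},
    {"xyz": [0,0,0],"angular": [0,0,0],"claw": 6},
    {"xyz": [0,0,0],"angular": [0,0,0],"claw": 6.6},
    {"xyz": [0,0,0],"angular": [0,0,0],"claw": 6.6},
    {"xyz": [0,0,-3],"angular": [0,0,0],"claw": 6.6},
    {"xyz": [0,0,-4],"angular": [0,0,0],"claw": 8.7},
    {"xyz": [0,0,-4],"angular": [0,0,0],"claw": 8.7},
    {"xyz": [0,0,0],"angular": [0,0,8.4],"claw": 8.7},
    {"xyz": [0,0,0],"angular": [0,0,8.4],"claw": 8.7},
    {"xyz": [0,0,0],"angular": [0,0,8.4],"claw": 8.7},
    {"xyz": [0,0,0],"angular": [0,0,8.4],"claw": 8.7},
    {"xyz": [0,0,0],"angular": [0,0,8.4],"claw": 8.7},
    {"xyz": [0,0,0],"angular": [0,0,8.4],"claw": 8.7},
    {"xyz": [0,0,0],"angular": [0,0,8.4],"claw": 8.7},
    {"xyz": [0,0,0],"angular": [0,0,8.4],"claw": 8.7},
    {"xyz": [0,0,0],"angular": [0,0,8.4],"claw": 8.7}
  ]
}}

```text
t: 27.9
eef_pos: [0.3834, 0.2107, 0.1417]
ee_rot: [-3.14, -0.001, 0.138]
force: [0.2, 0.3, 0.2]
width: 0.0871
gripper_force: 0.0
```

Run:
```python
from crk import *
f=grab('top','t4.png');s=monitor.get_state();print(s['eef_pos'],s['ee_rot'][2])
for c in crackers(f,.0105,150):
    if c[2]<80:print(c)
f=grab('wrist','w4.png')
```

```text
[0.38332778 0.21072045 0.14165592] 0.12899279576482114
(77, 933, 41.3, 259.6, -6.9, (7, 413))
(512, -253, 49.1, 50.3, -3.0, (426, 249))
(521, -355, 49.1, 50.4, -3.6, (460, 245))
(616, -250, 51.1, 47.6, -1.2, (422, 214))
(526, -859, 26.3, 286.0, -7.1, (636, 240))
```

{"op": "servo_tool", "data": {
  "targets": [
    {"xyz": [0,0,0],"angular": [0,0,6],"claw": 8.7},
    {"xyz": [0,0,0],"angular": [0,0,6],"claw": 8.7},
    {"xyz": [1.5,4.11,0],"angular": [0,0,0],"claw": 8.7},
    {"xyz": [1.5,4.11,0],"angular": [0,0,0],"claw": 8.7},
    {"xyz": [1.5,4.11,0],"angular": [0,0,0],"claw": 8.7},
    {"xyz": [1.5,4.11,0],"angular": [0,0,0],"claw": 8.7},
    {"xyz": [1.5,4.11,0],"angular": [0,0,0],"claw": 8.7},
    {"xyz": [1.5,4.11,0],"angular": [0,0,0],"claw": 8.7},
    {"xyz": [1.5,4.11,0],"angular": [0,0,0],"claw": 8.7},
    {"xyz": [1.5,4.11,0],"angular": [0,0,0],"claw": 8.7},
    {"xyz": [1.5,4.11,0],"angular": [0,0,0],"claw": 8.7},
    {"xyz": [1.5,4.11,0],"angular": [0,0,0],"claw": 8.7},
    {"xyz": [1.5,4.11,0],"angular": [0,0,0],"claw": 8.7},
    {"xyz": [0,0,0],"angular": [0,0,0],"claw": 8.7},
    {"xyz": [0,0,0],"angular": [0,0,0],"claw": 8.7}
  ],
  "force": 4
}}

```text
t: 29.5
eef_pos: [0.5183, -0.2522, 0.1407]
ee_rot: [-3.141, 0.0, -0.064]
force: [-0.5, -0.0, 0.4]
width: 0.0869
gripper_force: 0.0
```

{"op": "servo_tool", "data": {
  "targets": [
    {"xyz": [0,0,4],"angular": [0,0,0],"claw": 8.7},
    {"xyz": [0,0,4],"angular": [0,0,0],"claw": 8.7},
    {"xyz": [0,0,2],"angular": [0,0,0],"claw": 8.7},
    {"xyz": [0,0,0.5],"angular": [0,0,0],"claw": 8.7},
    {"xyz": [0,0,0],"angular": [0,0,0],"claw": 8.7},
    {"xyz": [0,0,0],"angular": [0,0,0],"claw": 6.5},
    {"xyz": [0,0,0],"angular": [0,0,0],"claw": 5},
    {"xyz": [0,0,0],"angular": [0,0,0],"claw": 5},
    {"xyz": [0,0,0],"angular": [0,0,0],"claw": 5},
    {"xyz": [0,0,0],"angular": [0,0,0],"claw": 5}
  ]
}}

```text
t: 30.5
eef_pos: [0.5189, -0.2512, 0.0363]
ee_rot: [3.142, -0.001, -0.065]
force: [-0.5, -0.6, -0.2]
width: 0.0531
gripper_force: 0.0
```

At this height the fingers passed over it, so this cracker is sound. Grip it with a shift of about −7 mm in x, then lift.

{"op": "servo_tool", "data": {
  "targets": [
    {"xyz": [0,0,0],"angular": [0,0,0],"claw": 6.8},
    {"xyz": [0,0,0],"angular": [0,0,0],"claw": 6.8},
    {"xyz": [-0.73,0.1,0.5],"angular": [0,0,0.9],"claw": 6.8},
    {"xyz": [0,0,0.5],"angular": [0,0,0],"claw": 6.8},
    {"xyz": [0,0,0],"angular": [0,0,0],"claw": 5},
    {"xyz": [0,0,0],"angular": [0,0,0],"claw": 5},
    {"xyz": [0,0,0],"angular": [0,0,0],"claw": 5},
    {"xyz": [0,0,0],"angular": [0,0,0],"claw": 5},
    {"xyz": [0,0,-3],"angular": [0,0,0],"claw": 5},
    {"xyz": [0,0,-5],"angular": [0,0,0],"claw": 5},
    {"xyz": [0,0,0],"angular": [0,0,0],"claw": 5}
  ],
  "force": 15
}}

```text
t: 31.6
eef_pos: [0.5152, -0.2527, 0.112]
ee_rot: [3.14, -0.01, -0.079]
force: [1.0, -0.2, 0.2]
width: 0.056
gripper_force: 15.0
```

{"op": "servo_tool", "data": {
  "targets": [
    {"xyz": [0,0,-2],"angular": [0,0,-4.7],"claw": 5},
    {"xyz": [0,0,0],"angular": [0,0,-4.7],"claw": 5},
    {"xyz": [0,0,0],"angular": [0,0,0],"claw": 5}
  ]
}}

```text
t: 31.9
eef_pos: [0.5117, -0.2517, 0.1264]
ee_rot: [3.141, -0.001, 0.085]
force: [0.4, 0.8, -1.0]
width: 0.0557
gripper_force: 15.0
```

{"op": "servo_tool", "data": {
  "targets": [
    {"xyz": [1.33,-3.94,0],"angular": [0,0,0],"claw": 5},
    {"xyz": [1.33,-3.94,0],"angular": [0,0,0],"claw": 5},
    {"xyz": [1.33,-3.94,0],"angular": [0,0,0],"claw": 5},
    {"xyz": [1.33,-3.94,0],"angular": [0,0,0],"claw": 5},
    {"xyz": [1.33,-3.94,0],"angular": [0,0,0],"claw": 5},
    {"xyz": [1.33,-3.94,0],"angular": [0,0,0],"claw": 5},
    {"xyz": [1.33,-3.94,0],"angular": [0,0,0],"claw": 5},
    {"xyz": [1.33,-3.94,0],"angular": [0,0,0],"claw": 5},
    {"xyz": [0,0,0],"angular": [0,0,0],"claw": 5},
    {"xyz": [0,0,0],"angular": [0,0,0],"claw": 5},
    {"xyz": [0,0,0],"angular": [0,0,0],"claw": 5}
  ]
}}

```text
t: 33.0
eef_pos: [0.5905, 0.0707, 0.1253]
ee_rot: [3.141, 0.001, 0.082]
force: [-0.1, -0.0, 0.1]
width: 0.0556
gripper_force: 15.0
```

Run:
```python
from h import *
s=monitor.get_state();print(s['eef_pos'],s['ee_rot'],s['width'])
f=grab('wrist','w5.png')
# projected expected lane edges overlay
O=np.array([.5859,.1328,0]);c,q=np.cos(.0855),np.sin(.0855)
L=lambda x,y,z:O+[x*c-y*q,x*q+y*c,z]
im=f['color'].copy()
for a,b in [((.031,-.15,.028),(.031,0,.028)),((-.031,-.15,.024),(-.031,0,.024)),((-.031,-.15,.02),(.031,-.15,.02))]:
    cv2.line(im,*[tuple(proj(f,L(*p)).round().astype(int).tolist()) for p in(a,b)],(0,0,255),1)
g=grab('top','t5.png');im2=g['color'].copy()
for a,b in [((.031,-.15,.028),(.031,0,.028)),((-.031,-.15,.024),(-.031,0,.024))]:
    cv2.line(im2,*[tuple(proj(g,L(*p)).round().astype(int).tolist()) for p in(a,b)],(0,0,255),1)
a=cv2.resize(im[0:300,100:640],(800,444)); cv2.imwrite('pics/o5.png',a)
```

```text
[0.59045473 0.07068925 0.12526533] [3.14124079e+00 1.29206722e-03 8.21605400e-02] 0.05561790719139639
```

View pics/o5.png

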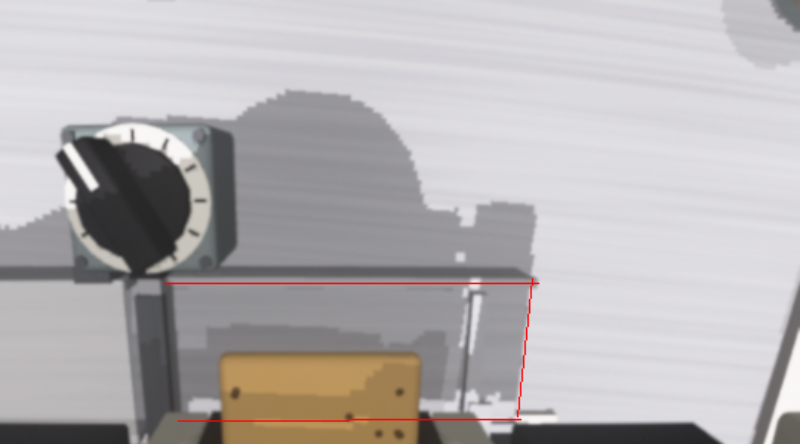

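The overlay of my lane frame matches the +x strip and bed end (red lines). The held cracker's front edge sits at crop (320,353), so I'll use that edge to find its offset in the jaws.

Run:
```python
from h import *
im=cv2.imread('pics/w5.png');f=grab('wrist');s=monitor.get_state()
hsv=cv2.cvtColor(im,cv2.COLOR_BGR2HSV);m=(hsv[...,0]>8)&(hsv[...,0]<25)&(hsv[...,1]>80)
us=np.arange(255,378);us=[u for u in us if m[:290,u].sum()>20]
vs=[np.where(m[:290,u])[0].min() for u in us]
p=np.polyfit(us,vs,1);u1,u2=us[5],us[-6]
O=np.array([.5859,.1328]);c,q=np.cos(.0855),np.sin(.0855)
for u in(u1,u2):
  for z in (.1088,.1013):
    P=onz(f,u,np.polyval(p,u),z)[:2]-O;print(u,np.polyval(p,u),z,'lane mm',(P[0]*c+P[1]*q)*1e3,(-P[0]*q+P[1]*c)*1e3)
T=s['eef_pos'][:2]-O;print('tcp lane',(T[0]*c+T[1]*q)*1e3,(-T[0]*q+T[1]*c)*1e3, s['ee_rot'][2])
```

```text
260 238.05188032313953 0.1088 lane mm 28.380598424375652 -39.972107201488726
260 238.05188032313953 0.1013 lane mm 25.923460466637078 -38.873922394236644
372 238.15950179068153 0.1088 lane mm 28.169910497931173 -84.94957333299371
372 238.15950179068153 0.1013 lane mm 25.702384619063167 -86.0689924419437
tcp lane -0.5160910196180248 -62.79947744183377 0.0817849764185885
```

{"op": "servo_tool", "data": {
  "targets": [
    {"xyz": [0.2,0,3],"angular": [0,0,-0.2],"claw": 5},
    {"xyz": [0,0,2.5],"angular": [0,0,0],"claw": 5},
    {"xyz": [0,0,1.5],"angular": [0,0,0],"claw": 5},
    {"xyz": [0,0,0.7],"angular": [0,0,0],"claw": 5},
    {"xyz": [0,0,0.3],"angular": [0,0,0],"claw": 5},
    {"xyz": [0,0,0],"angular": [0,0,0],"claw": 5}
  ]
}}

```text
t: 33.75
eef_pos: [0.5923, 0.0707, 0.0458]
ee_rot: [3.141, 0.002, 0.086]
force: [-3.0, -1.4, -1.2]
width: 0.0557
gripper_force: 15.0
```

{"op": "servo_tool", "data": {
  "targets": [
    {"xyz": [0,0,0.1],"angular": [0,0,0],"claw": 5},
    {"xyz": [0,0,0],"angular": [0,0,0],"claw": 5},
    {"xyz": [0,0,0],"angular": [0,0,0],"claw": 6},
    {"xyz": [0,0,0],"angular": [0,0,0],"claw": 6.6},
    {"xyz": [0,0,0],"angular": [0,0,0],"claw": 6.6},
    {"xyz": [0,0,-3],"angular": [0,0,0],"claw": 6.6},
    {"xyz": [0,0,-5],"angular": [0,0,0],"claw": 6.6},
    {"xyz": [-4,0,-4],"angular": [0,0,0],"claw": 6.6},
    {"xyz": [-4,0,-4],"angular": [0,0,0],"claw": 6.6},
    {"xyz": [0,0,0],"angular": [0,0,0],"claw": 6.6}
  ]
}}

```text
t: 34.75
eef_pos: [0.5223, 0.0657, 0.2016]
ee_rot: [-3.138, -0.009, 0.088]
force: [0.7, 0.2, 0.8]
width: 0.0664
gripper_force: 0.0
```

```bash
cat > lane.py <<'E'
from crk import *
O=np.array([.5859,.1328]);c,q=np.cos(.0855),np.sin(.0855)
def tolane(p): p=np.array(p[:2])-O; return ((p[0]*c+p[1]*q)*1e3).round(1),((-p[0]*q+p[1]*c)*1e3).round(1)
E
python3 - <<'E'
from lane import *
s=monitor.get_state();print(s['eef_pos'],s['ee_rot'])
f=grab('wrist','w6.png')
for r in crackers(f,.0275):
    print(r,'lane',tolane([r[0]/1e3,r[1]/1e3]),r[4]-4.9)
E
```

```text
[0.52226073 0.06571913 0.20158805] [-3.13832202 -0.00903055  0.08821432]
(348, -67, 24.0, 406.6, 5.2, (432, 405)) lane (np.float64(-254.1), np.float64(-178.8)) 0.2999999999999998
(413, -91, 71.6, 21.8, 16.4, (480, 345)) lane (np.float64(-191.4), np.float64(-208.2)) 11.499999999999998
(386, 203, 21.7, 71.6, -6.3, (151, 345)) lane (np.float64(-193.2), np.float64(87.0)) -11.2
(593, 71, 54.5, 54.1, 4.0, (317, 121)) lane (np.float64(1.8), np.float64(-62.2)) -0.9000000000000004
```

View pics/w6.png

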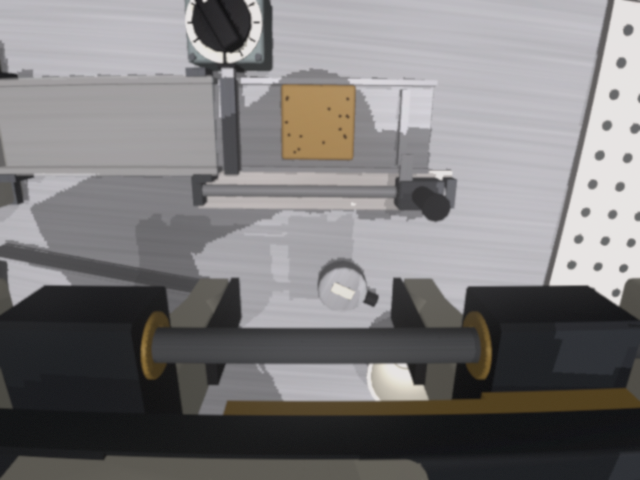

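The wrist view shows the cracker flat in the bay at (317,121), at lane x +1.8 mm, between strips at rows 82 and 168. The pusher blade is at column ~405. Next I'll grip the handle.

{"op": "servo_tool", "data": {
  "targets": [
    {"xyz": [0.85,4.18,0],"angular": [0,0,0],"claw": 5},
    {"xyz": [0.85,4.18,0],"angular": [0,0,0],"claw": 5},
    {"xyz": [0,0,0],"angular": [0,0,0],"claw": 5},
    {"xyz": [0,0,0],"angular": [0,0,0],"claw": 5},
    {"xyz": [0,0,0],"angular": [0,0,0],"claw": 5}
  ],
  "force": 12
}}

```text
t: 35.3
eef_pos: [0.5469, -0.0163, 0.1949]
ee_rot: [3.142, 0.001, 0.087]
force: [0.1, 0.3, -0.0]
width: 0.0497
gripper_force: 0.0
```

{"op": "servo_tool", "data": {
  "targets": [
    {"xyz": [0,0,4],"angular": [0,0,0],"claw": 5},
    {"xyz": [0,0,4],"angular": [0,0,0],"claw": 5},
    {"xyz": [0,0,3],"angular": [0,0,0],"claw": 5},
    {"xyz": [0,0,2],"angular": [0,0,0],"claw": 5},
    {"xyz": [0,0,0.7],"angular": [0,0,0],"claw": 5},
    {"xyz": [0,0,0],"angular": [0,0,0],"claw": 3},
    {"xyz": [0,0,0],"angular": [0,0,0],"claw": 1.2},
    {"xyz": [0,0,0],"angular": [0,0,0],"claw": 1.2},
    {"xyz": [0,0,0],"angular": [0,0,0],"claw": 1.2},
    {"xyz": [0,0,0],"angular": [0,0,0],"claw": 1.2},
    {"xyz": [0,0,0],"angular": [0,0,0],"claw": 1.2}
  ],
  "force": 12
}}

```text
t: 36.4
eef_pos: [0.5473, -0.0158, 0.0594]
ee_rot: [-3.141, -0.002, 0.087]
force: [-2.3, 4.9, 4.3]
width: 0.0157
gripper_force: 12.0
```

{"op": "servo_tool", "data": {
  "targets": [
    {"xyz": [0,-0.8,0],"angular": [0,0,0],"claw": 1.2},
    {"xyz": [0,-0.8,0],"angular": [0,0,0],"claw": 1.2},
    {"xyz": [0,-0.8,0],"angular": [0,0,0],"claw": 1.2},
    {"xyz": [0,-0.8,0],"angular": [0,0,0],"claw": 1.2},
    {"xyz": [0,-0.8,0],"angular": [0,0,0],"claw": 1.2},
    {"xyz": [0,-0.8,0],"angular": [0,0,0],"claw": 1.2},
    {"xyz": [0,-0.8,0],"angular": [0,0,0],"claw": 1.2}
  ]
}}

```text
t: 37.1
eef_pos: [0.5428, 0.0402, 0.0594]
ee_rot: [-3.142, -0.002, 0.088]
force: [1.3, -1.6, 4.2]
width: 0.0157
gripper_force: 12.0
```

{"op": "servo_tool", "data": {
  "targets": [
    {"xyz": [0,-0.8,0],"angular": [0,0,0],"claw": 1.2},
    {"xyz": [0,-0.8,0],"angular": [0,0,0],"claw": 1.2},
    {"xyz": [0,-0.8,0],"angular": [0,0,0],"claw": 1.2},
    {"xyz": [0,-0.8,0],"angular": [0,0,0],"claw": 1.2},
    {"xyz": [0,-0.8,0],"angular": [0,0,0],"claw": 1.2}
  ]
}}

```text
t: 37.6
eef_pos: [0.5396, 0.0802, 0.0594]
ee_rot: [-3.141, -0.003, 0.088]
force: [2.2, -0.5, 5.0]
width: 0.0156
gripper_force: 12.0
```

{"op": "servo_tool", "data": {
  "targets": [
    {"xyz": [0,-0.8,0],"angular": [0,0,0],"claw": 1.2},
    {"xyz": [0,-0.8,0],"angular": [0,0,0],"claw": 1.2},
    {"xyz": [0,-0.8,0],"angular": [0,0,0],"claw": 1.2},
    {"xyz": [0,-0.8,0],"angular": [0,0,0],"claw": 1.2},
    {"xyz": [0,-0.7,0],"angular": [0,0,0],"claw": 1.2},
    {"xyz": [0,0,0],"angular": [0,0,0],"claw": 1.2}
  ]
}}

```text
t: 38.2
eef_pos: [0.5364, 0.1189, 0.0593]
ee_rot: [3.141, -0.002, 0.089]
force: [5.1, -2.4, 6.6]
width: 0.0156
gripper_force: 12.0
```

Fully forward. Drawing it back.

{"op": "servo_tool", "data": {
  "targets": [
    {"xyz": [0,1,0],"angular": [0,0,0],"claw": 1.2},
    {"xyz": [0,1,0],"angular": [0,0,0],"claw": 1.2},
    {"xyz": [0,1,0],"angular": [0,0,0],"claw": 1.2},
    {"xyz": [0,1,0],"angular": [0,0,0],"claw": 1.2},
    {"xyz": [0,1,0],"angular": [0,0,0],"claw": 1.2},
    {"xyz": [0,1,0],"angular": [0,0,0],"claw": 1.2},
    {"xyz": [0,1,0],"angular": [0,0,0],"claw": 1.2},
    {"xyz": [0,1,0],"angular": [0,0,0],"claw": 1.2},
    {"xyz": [0,1,0],"angular": [0,0,0],"claw": 1.2},
    {"xyz": [0,1,0],"angular": [0,0,0],"claw": 1.2},
    {"xyz": [0,1,0],"angular": [0,0,0],"claw": 1.2},
    {"xyz": [0,1,0],"angular": [0,0,0],"claw": 1.2},
    {"xyz": [0,1,0],"angular": [0,0,0],"claw": 1.2},
    {"xyz": [0,0.4,0],"angular": [0,0,0],"claw": 1.2},
    {"xyz": [0,0.1,0],"angular": [0,0,0],"claw": 1.2},
    {"xyz": [0,0.1,0],"angular": [0,0,0],"claw": 1.2},
    {"xyz": [0,0,0],"angular": [0,0,0],"claw": 1.2}
  ]
}}

```text
t: 39.9
eef_pos: [0.5471, -0.0159, 0.0593]
ee_rot: [-3.14, -0.001, 0.087]
force: [-2.7, 7.5, 10.6]
width: 0.0156
gripper_force: 12.0
```

{"op": "servo_tool", "data": {
  "targets": [
    {"xyz": [0,-0.1,0],"angular": [0,0,0],"claw": 1.6},
    {"xyz": [0,0,0],"angular": [0,0,0],"claw": 4},
    {"xyz": [0,0,0],"angular": [0,0,0],"claw": 5},
    {"xyz": [0,0,-4],"angular": [0,0,0],"claw": 6},
    {"xyz": [0,0,-4],"angular": [0,0,0],"claw": 8.7},
    {"xyz": [0,0,-5],"angular": [0,0,0],"claw": 8.7},
    {"xyz": [0,4.5,-3],"angular": [0,0,0],"claw": 8.7},
    {"xyz": [0,4.5,0],"angular": [0,0,0],"claw": 8.7},
    {"xyz": [-3,4,0],"angular": [0,0,0],"claw": 8.7},
    {"xyz": [-3,4,0],"angular": [0,0,0],"claw": 8.7},
    {"xyz": [-3,4,0],"angular": [0,0,4.9],"claw": 8.7},
    {"xyz": [0,4,0],"angular": [0,0,0],"claw": 8.7},
    {"xyz": [0,0,0],"angular": [0,0,0],"claw": 8.7},
    {"xyz": [0,0,0],"angular": [0,0,0],"claw": 8.7}
  ]
}}

```text
t: 41.3
eef_pos: [0.4742, -0.2707, 0.2154]
ee_rot: [-3.141, 0.002, -0.001]
force: [0.1, 0.3, 0.2]
width: 0.0872
gripper_force: 0.0
```

Run:
```python
from crk import *
s=monitor.get_state();print(s['eef_pos'],s['ee_rot'])
for n in('wrist','top'):
  f=grab(n,n[0]+'7.png')
  for r in crackers(f,.0105,150):
    if max(r[2:4])<65: print(n,r)
```

```text
[ 0.47422754 -0.27073489  0.21544916] [-3.14077184e+00  1.82040837e-03 -1.02340159e-03]
wrist (323, -49, 7.9, 34.1, -12.7, (96, 350))
wrist (521, -353, 55.3, 54.8, -6.3, (414, 147))
wrist (611, -249, 54.9, 48.1, -2.1, (289, 31))
top (384, 208, 51.4, 50.9, -1.1, (266, 297))
top (388, 295, 49.2, 51.0, -1.1, (236, 296))
```

{"op": "servo_tool", "data": {
  "targets": [
    {"xyz": [2.34,4.14,0],"angular": [0,0,0],"claw": 8.7},
    {"xyz": [2.34,4.14,0],"angular": [0,0,0],"claw": 8.7},
    {"xyz": [0,0,4],"angular": [0,0,6.3],"claw": 8.7},
    {"xyz": [0,0,4],"angular": [0,0,0],"claw": 8.7},
    {"xyz": [0,0,4],"angular": [0,0,0],"claw": 7.4},
    {"xyz": [0,0,3],"angular": [0,0,0],"claw": 7.4},
    {"xyz": [0,0,0],"angular": [0,0,0],"claw": 7.4},
    {"xyz": [0,0,0],"angular": [0,0,0],"claw": 7.4}
  ]
}}

```text
t: 42.2
eef_pos: [0.5228, -0.352, 0.0667]
ee_rot: [3.141, 0.001, -0.106]
force: [0.6, -0.1, 0.8]
width: 0.0742
gripper_force: 0.0
```

{"op": "servo_tool", "data": {
  "targets": [
    {"xyz": [-0.2,0.1,2],"angular": [0,0,0.3],"claw": 7.4},
    {"xyz": [0,0,1.5],"angular": [0,0,0],"claw": 7.4},
    {"xyz": [0,0,0.5],"angular": [0,0,0],"claw": 7.4},
    {"xyz": [0,0,0],"angular": [0,0,0],"claw": 5},
    {"xyz": [0,0,0],"angular": [0,0,0],"claw": 5},
    {"xyz": [0,0,0],"angular": [0,0,0],"claw": 5},
    {"xyz": [0,0,0],"angular": [0,0,0],"claw": 5},
    {"xyz": [0,0,0],"angular": [0,0,0],"claw": 5},
    {"xyz": [0,0,-2],"angular": [0,0,0],"claw": 5},
    {"xyz": [0,0,-4],"angular": [0,0,0],"claw": 5},
    {"xyz": [0,0,-4],"angular": [0,0,-5.7],"claw": 5},
    {"xyz": [0,0,0],"angular": [0,0,-5.7],"claw": 5},
    {"xyz": [0,0,0],"angular": [0,0,0],"claw": 5},
    {"xyz": [0,0,0],"angular": [0,0,0],"claw": 5}
  ],
  "force": 15
}}

```text
t: 43.6
eef_pos: [0.5194, -0.3534, 0.1259]
ee_rot: [-3.141, 0.001, 0.082]
force: [0.4, 0.4, 0.9]
width: 0.0557
gripper_force: 15.0
```

{"op": "servo_tool", "data": {
  "targets": [
    {"xyz": [1.18,-4.63,0],"angular": [0,0,0],"claw": 5},
    {"xyz": [1.18,-4.63,0],"angular": [0,0,0],"claw": 5},
    {"xyz": [1.18,-4.63,0],"angular": [0,0,0],"claw": 5},
    {"xyz": [1.18,-4.63,0],"angular": [0,0,0],"claw": 5},
    {"xyz": [1.18,-4.63,0],"angular": [0,0,0],"claw": 5},
    {"xyz": [1.18,-4.63,0],"angular": [0,0,0],"claw": 5},
    {"xyz": [1.18,-4.63,0],"angular": [0,0,0],"claw": 5},
    {"xyz": [1.18,-4.63,0],"angular": [0,0,0],"claw": 5},
    {"xyz": [1.18,-4.63,0],"angular": [0,0,0],"claw": 5},
    {"xyz": [0,0,0],"angular": [0,0,0],"claw": 5},
    {"xyz": [0,0,0],"angular": [0,0,0],"claw": 5},
    {"xyz": [0,0,0],"angular": [0,0,0],"claw": 5}
  ]
}}

```text
t: 44.8
eef_pos: [0.5895, 0.0699, 0.1253]
ee_rot: [3.141, 0.002, 0.084]
force: [-0.1, -0.8, -0.2]
width: 0.0559
gripper_force: 15.0
```

```bash
cat > held.py <<'E'
from lane import *
f=grab('wrist');s=monitor.get_state();im=f['color']
hsv=cv2.cvtColor(im,cv2.COLOR_BGR2HSV);m=(hsv[...,0]>8)&(hsv[...,0]<25)&(hsv[...,1]>80)
us=[u for u in range(255,378) if m[:290,u].sum()>20]
p=np.polyfit(us[5:-5],[np.where(m[:290,u])[0].min() for u in us[5:-5]],1)
for u in(us[6],us[-7]): print(u,np.polyval(p,u),tolane(onz(f,u,np.polyval(p,u),s['eef_pos'][2]-.0235)))
print('tcp lane',tolane(s['eef_pos']),s['eef_pos'],s['ee_rot'][2])
E
python3 held.py
```

```text
261 236.94626222636228 (np.float64(25.6), np.float64(-39.6))
371 238.31037494177914 (np.float64(24.9), np.float64(-85.6))
tcp lane (np.float64(-1.7), np.float64(-63.4)) [0.58966472 0.0695358  0.1255824 ] 0.08349682931303781
```

{"op": "servo_tool", "data": {
  "targets": [
    {"xyz": [0.1,0,3],"angular": [0,0,0],"claw": 5},
    {"xyz": [0,0,2.5],"angular": [0,0,0],"claw": 5},
    {"xyz": [0,0,1.5],"angular": [0,0,0],"claw": 5},
    {"xyz": [0,0,0.7],"angular": [0,0,0],"claw": 5},
    {"xyz": [0,0,0.4],"angular": [0,0,0],"claw": 5},
    {"xyz": [0,0,0],"angular": [0,0,0],"claw": 5},
    {"xyz": [0,0,0],"angular": [0,0,0],"claw": 5},
    {"xyz": [0,0,0],"angular": [0,0,0],"claw": 6},
    {"xyz": [0,0,0],"angular": [0,0,0],"claw": 6.6},
    {"xyz": [0,0,0],"angular": [0,0,0],"claw": 6.6},
    {"xyz": [0,0,-3],"angular": [0,0,0],"claw": 6.6},
    {"xyz": [0,0,-5],"angular": [0,0,0],"claw": 6.6},
    {"xyz": [-4,4,-4],"angular": [0,0,0],"claw": 6.6},
    {"xyz": [-1.7,4.3,-2],"angular": [0,0,0],"claw": 6},
    {"xyz": [0,0,0],"angular": [0,0,0],"claw": 5},
    {"xyz": [0,0,0],"angular": [0,0,0],"claw": 5},
    {"xyz": [0,0,0],"angular": [0,0,0],"claw": 5}
  ]
}}

```text
t: 46.55
eef_pos: [0.5518, -0.0042, 0.1737]
ee_rot: [-3.141, 0.0, 0.085]
force: [0.8, 0.2, -0.2]
width: 0.0505
gripper_force: 0.0
```

```bash
cat > see.py <<'E'
from lane import *
import sys
s=monitor.get_state();print(s['eef_pos'],s['ee_rot'])
f=grab('wrist',sys.argv[1])
for r in crackers(f,.0275):
    if max(r[2:4])<65: print(r,'lane',tolane([r[0]/1e3,r[1]/1e3]),r[4]-4.9)
E
python3 see.py w8.png
```

```text
[ 0.55181868 -0.00424277  0.17372148] [-3.14147844e+00  3.17829598e-04  8.52581282e-02]
(454, -119, 64.8, 16.9, 13.8, (446, 345)) lane (np.float64(-152.9), np.float64(-239.6)) 8.9
(617, -225, 40.1, 51.6, -2.4, (621, 162)) lane (np.float64(0.4), np.float64(-359.1)) -7.300000000000001
(592, 70, 54.6, 54.7, 4.6, (216, 155)) lane (np.float64(0.7), np.float64(-63.1)) -0.3000000000000007
```

Second cracker is in the bay at lane x +0.7 mm. Pushing it.

{"op": "servo_tool", "data": {
  "targets": [
    {"xyz": [-0.6,1.1,3],"angular": [0,0,0],"claw": 5},
    {"xyz": [0,0,3],"angular": [0,0,0],"claw": 5},
    {"xyz": [0,0,3],"angular": [0,0,0],"claw": 5},
    {"xyz": [0,0,2],"angular": [0,0,0],"claw": 5},
    {"xyz": [0,0,0.5],"angular": [0,0,0],"claw": 5},
    {"xyz": [0,0,0],"angular": [0,0,0],"claw": 3},
    {"xyz": [0,0,0],"angular": [0,0,0],"claw": 1.2},
    {"xyz": [0,0,0],"angular": [0,0,0],"claw": 1.2},
    {"xyz": [0,0,0],"angular": [0,0,0],"claw": 1.2},
    {"xyz": [0,0,0],"angular": [0,0,0],"claw": 1.2},
    {"xyz": [0,0,0],"angular": [0,0,0],"claw": 1.2}
  ],
  "force": 12
}}

```text
t: 47.7
eef_pos: [0.5472, -0.0158, 0.0598]
ee_rot: [-3.141, -0.001, 0.085]
force: [-0.8, 1.6, 4.4]
width: 0.0158
gripper_force: 12.0
```

{"op": "servo_tool", "data": {
  "targets": [
    {"xyz": [0,-0.8,0],"angular": [0,0,0],"claw": 1.2},
    {"xyz": [0,-0.8,0],"angular": [0,0,0],"claw": 1.2},
    {"xyz": [0,-0.8,0],"angular": [0,0,0],"claw": 1.2},
    {"xyz": [0,-0.8,0],"angular": [0,0,0],"claw": 1.2},
    {"xyz": [0,-0.8,0],"angular": [0,0,0],"claw": 1.2},
    {"xyz": [0,-0.8,0],"angular": [0,0,0],"claw": 1.2},
    {"xyz": [0,-0.8,0],"angular": [0,0,0],"claw": 1.2},
    {"xyz": [0,-0.8,0],"angular": [0,0,0],"claw": 1.2}
  ]
}}

```text
t: 48.5
eef_pos: [0.5421, 0.0485, 0.0598]
ee_rot: [-3.142, -0.002, 0.086]
force: [1.4, -1.1, 5.6]
width: 0.0153
gripper_force: 12.0
```

{"op": "servo_tool", "data": {
  "targets": [
    {"xyz": [0,-0.8,0],"angular": [0,0,0],"claw": 1.2},
    {"xyz": [0,-0.8,0],"angular": [0,0,0],"claw": 1.2},
    {"xyz": [0,-0.8,0],"angular": [0,0,0],"claw": 1.2},
    {"xyz": [0,-0.8,0],"angular": [0,0,0],"claw": 1.2},
    {"xyz": [0,-0.8,0],"angular": [0,0,0],"claw": 1.2}
  ]
}}

```text
t: 49.0
eef_pos: [0.5389, 0.0885, 0.0598]
ee_rot: [-3.141, -0.002, 0.086]
force: [2.6, 0.3, 5.7]
width: 0.0159
gripper_force: 12.0
```

{"op": "servo_tool", "data": {
  "targets": [
    {"xyz": [0,-0.8,0],"angular": [0,0,0],"claw": 1.2},
    {"xyz": [0,-0.8,0],"angular": [0,0,0],"claw": 1.2},
    {"xyz": [0,-0.8,0],"angular": [0,0,0],"claw": 1.2},
    {"xyz": [0,-0.6,0],"angular": [0,0,0],"claw": 1.2},
    {"xyz": [0,-0.1,0],"angular": [0,0,0],"claw": 1.2},
    {"xyz": [0,0,0],"angular": [0,0,0],"claw": 1.2}
  ]
}}

```text
t: 49.6
eef_pos: [0.5364, 0.1189, 0.0597]
ee_rot: [3.141, -0.002, 0.086]
force: [4.3, -3.7, 4.5]
width: 0.0154
gripper_force: 12.0
```

{"op": "servo_tool", "data": {
  "targets": [
    {"xyz": [0,1,0],"angular": [0,0,0],"claw": 1.2},
    {"xyz": [0,1,0],"angular": [0,0,0],"claw": 1.2},
    {"xyz": [0,1,0],"angular": [0,0,0],"claw": 1.2},
    {"xyz": [0,1,0],"angular": [0,0,0],"claw": 1.2},
    {"xyz": [0,1,0],"angular": [0,0,0],"claw": 1.2},
    {"xyz": [0,1,0],"angular": [0,0,0],"claw": 1.2},
    {"xyz": [0,1,0],"angular": [0,0,0],"claw": 1.2},
    {"xyz": [0,1,0],"angular": [0,0,0],"claw": 1.2},
    {"xyz": [0,1,0],"angular": [0,0,0],"claw": 1.2},
    {"xyz": [0,1,0],"angular": [0,0,0],"claw": 1.2},
    {"xyz": [0,1,0],"angular": [0,0,0],"claw": 1.2},
    {"xyz": [0,1,0],"angular": [0,0,0],"claw": 1.2},
    {"xyz": [0,1,0],"angular": [0,0,0],"claw": 1.2},
    {"xyz": [0,0.4,0],"angular": [0,0,0],"claw": 1.2},
    {"xyz": [0,0.1,0],"angular": [0,0,0],"claw": 1.2},
    {"xyz": [0,0.1,0],"angular": [0,0,0],"claw": 1.2},
    {"xyz": [0,0,0],"angular": [0,0,0],"claw": 1.2}
  ]
}}

```text
t: 51.3
eef_pos: [0.5471, -0.0159, 0.0597]
ee_rot: [-3.141, -0.001, 0.085]
force: [-2.9, 3.9, 8.8]
width: 0.0158
gripper_force: 12.0
```

{"op": "servo_tool", "data": {
  "targets": [
    {"xyz": [0,-0.1,0],"angular": [0,0,0],"claw": 1.6},
    {"xyz": [0,0,0],"angular": [0,0,0],"claw": 4},
    {"xyz": [0,0,0],"angular": [0,0,0],"claw": 5},
    {"xyz": [0,0,-4],"angular": [0,0,0],"claw": 6},
    {"xyz": [0,0,-4],"angular": [0,0,0],"claw": 8.7},
    {"xyz": [0,0,-5],"angular": [0,0,0],"claw": 8.7},
    {"xyz": [0,4.5,-3],"angular": [0,0,0],"claw": 8.7},
    {"xyz": [0,4.5,0],"angular": [0,0,0],"claw": 8.7},
    {"xyz": [0,4,0],"angular": [0,0,0],"claw": 8.7},
    {"xyz": [0,4,0],"angular": [0,0,0],"claw": 8.7},
    {"xyz": [0,4,0],"angular": [0,0,4.9],"claw": 8.7},
    {"xyz": [0,2,0],"angular": [0,0,2],"claw": 8.7},
    {"xyz": [0,0,0],"angular": [0,0,0],"claw": 8.7},
    {"xyz": [0,0,0],"angular": [0,0,0],"claw": 8.7}
  ]
}}

```text
t: 52.7
eef_pos: [0.5638, -0.242, 0.2159]
ee_rot: [-3.141, 0.002, -0.036]
force: [-0.2, 0.5, -0.2]
width: 0.0871
gripper_force: 0.0
```

Run:
```python
from crk import *
s=monitor.get_state();print(s['eef_pos'],s['ee_rot'])
for n in('wrist','top'):
  f=grab(n,n[0]+'9.png')
  for r in crackers(f,.0105,150):
    if max(r[2:4])<65: print(n,r)
```

```text
[ 0.56382299 -0.24200999  0.21593438] [-3.14105230e+00  1.54096676e-03 -3.59687415e-02]
wrist (400, -458, 41.9, 9.3, 6.2, (534, 353))
wrist (420, -15, 7.9, 34.1, -14.6, (96, 350))
wrist (615, -249, 54.5, 54.4, -2.5, (322, 141))
top (384, 207, 51.4, 50.9, -1.1, (266, 297))
top (390, 295, 49.2, 48.2, -1.1, (236, 296))
```

{"op": "servo_tool", "data": {
  "targets": [
    {"xyz": [2.56,0.25,2],"angular": [0,0,0.4],"claw": 8.7},
    {"xyz": [2.56,0.25,4],"angular": [0,0,0],"claw": 8.7},
    {"xyz": [0,0,4],"angular": [0,0,0],"claw": 7.4},
    {"xyz": [0,0,4],"angular": [0,0,0],"claw": 7.4},
    {"xyz": [0,0,1],"angular": [0,0,0],"claw": 7.4},
    {"xyz": [0,0,0],"angular": [0,0,0],"claw": 7.4},
    {"xyz": [0,0,0],"angular": [0,0,0],"claw": 7.4}
  ]
}}

```text
t: 53.5
eef_pos: [0.6167, -0.2486, 0.0689]
ee_rot: [3.141, -0.002, -0.041]
force: [-0.6, -0.8, 1.1]
width: 0.074
gripper_force: 0.0
```

{"op": "servo_tool", "data": {
  "targets": [
    {"xyz": [-0.1,0,2],"angular": [0,0,0],"claw": 7.4},
    {"xyz": [0,0,1.5],"angular": [0,0,0],"claw": 7.4},
    {"xyz": [0,0,0.7],"angular": [0,0,0],"claw": 7.4},
    {"xyz": [0,0,0],"angular": [0,0,0],"claw": 5},
    {"xyz": [0,0,0],"angular": [0,0,0],"claw": 5},
    {"xyz": [0,0,0],"angular": [0,0,0],"claw": 5},
    {"xyz": [0,0,0],"angular": [0,0,0],"claw": 5},
    {"xyz": [0,0,0],"angular": [0,0,0],"claw": 5},
    {"xyz": [0,0,-2],"angular": [0,0,0],"claw": 5},
    {"xyz": [0,0,-4],"angular": [0,0,0],"claw": 5},
    {"xyz": [0,0,-4],"angular": [0,0,-3.6],"claw": 5},
    {"xyz": [0,0,0],"angular": [0,0,-3.6],"claw": 5},
    {"xyz": [0,0,0],"angular": [0,0,0],"claw": 5},
    {"xyz": [0,0,0],"angular": [0,0,0],"claw": 5}
  ],
  "force": 15
}}

```text
t: 54.9
eef_pos: [0.6136, -0.2486, 0.1239]
ee_rot: [-3.141, 0.002, 0.081]
force: [-0.7, -0.7, -0.9]
width: 0.0559
gripper_force: 15.0
```

{"op": "servo_tool", "data": {
  "targets": [
    {"xyz": [0.04,-4,0],"angular": [0,0,0],"claw": 5},
    {"xyz": [0.04,-4,0],"angular": [0,0,0],"claw": 5},
    {"xyz": [0.04,-4,0],"angular": [0,0,0],"claw": 5},
    {"xyz": [0.04,-4,0],"angular": [0,0,0],"claw": 5},
    {"xyz": [0.04,-4,0],"angular": [0,0,0],"claw": 5},
    {"xyz": [0.04,-4,0],"angular": [0,0,0],"claw": 5},
    {"xyz": [0.04,-4,0],"angular": [0,0,0],"claw": 5},
    {"xyz": [0.04,-4,0],"angular": [0,0,0],"claw": 5},
    {"xyz": [0,0,0],"angular": [0,0,0],"claw": 5},
    {"xyz": [0,0,0],"angular": [0,0,0],"claw": 5},
    {"xyz": [0,0,0],"angular": [0,0,0],"claw": 5}
  ]
}}

```text
t: 56.0
eef_pos: [0.5903, 0.0698, 0.1238]
ee_rot: [3.141, 0.002, 0.083]
force: [-0.5, 0.3, -0.7]
width: 0.0557
gripper_force: 15.0
```

```bash
python3 held.py
```

```text
261 237.72199580810434 (np.float64(26.0), np.float64(-39.9))
371 239.16295994410805 (np.float64(25.2), np.float64(-85.9))
tcp lane (np.float64(-0.9), np.float64(-63.5)) [0.59044829 0.06943105 0.12404297] 0.08213997865534739
```

{"op": "servo_tool", "data": {
  "targets": [
    {"xyz": [0,0,3],"angular": [0,0,-0.2],"claw": 5},
    {"xyz": [0,0,2.5],"angular": [0,0,0],"claw": 5},
    {"xyz": [0,0,1.5],"angular": [0,0,0],"claw": 5},
    {"xyz": [0,0,0.7],"angular": [0,0,0],"claw": 5},
    {"xyz": [0,0,0.25],"angular": [0,0,0],"claw": 5},
    {"xyz": [0,0,0],"angular": [0,0,0],"claw": 5},
    {"xyz": [0,0,0],"angular": [0,0,0],"claw": 5},
    {"xyz": [0,0,0],"angular": [0,0,0],"claw": 6},
    {"xyz": [0,0,0],"angular": [0,0,0],"claw": 6.6},
    {"xyz": [0,0,0],"angular": [0,0,0],"claw": 6.6},
    {"xyz": [0,0,-3],"angular": [0,0,0],"claw": 6.6},
    {"xyz": [0,0,-5],"angular": [0,0,0],"claw": 6.6},
    {"xyz": [-4,4,-4],"angular": [0,0,0],"claw": 6.6},
    {"xyz": [-1.7,4.3,-2],"angular": [0,0,0],"claw": 6},
    {"xyz": [0,0,0],"angular": [0,0,0],"claw": 5},
    {"xyz": [0,0,0],"angular": [0,0,0],"claw": 5},
    {"xyz": [0,0,0],"angular": [0,0,0],"claw": 5}
  ]
}}

```text
t: 57.75
eef_pos: [0.5515, -0.0046, 0.1737]
ee_rot: [-3.142, 0.0, 0.087]
force: [0.1, -0.0, -0.5]
width: 0.0507
gripper_force: 0.0
```

```bash
python3 see.py w10.png
```

```text
[ 0.55148134 -0.00459786  0.1737144 ] [-3.14150148e+00  2.43915685e-04  8.70641090e-02]
(592, 70, 54.5, 54.7, 4.6, (215, 155)) lane (np.float64(0.7), np.float64(-63.1)) -0.3000000000000007
```

{"op": "servo_tool", "data": {
  "targets": [
    {"xyz": [-0.55,1.1,3],"angular": [0,0,0],"claw": 5},
    {"xyz": [0,0,3],"angular": [0,0,0],"claw": 5},
    {"xyz": [0,0,3],"angular": [0,0,0],"claw": 5},
    {"xyz": [0,0,2],"angular": [0,0,0],"claw": 5},
    {"xyz": [0,0,0.5],"angular": [0,0,0],"claw": 5},
    {"xyz": [0,0,0],"angular": [0,0,0],"claw": 3},
    {"xyz": [0,0,0],"angular": [0,0,0],"claw": 1.2},
    {"xyz": [0,0,0],"angular": [0,0,0],"claw": 1.2},
    {"xyz": [0,0,0],"angular": [0,0,0],"claw": 1.2},
    {"xyz": [0,0,0],"angular": [0,0,0],"claw": 1.2},
    {"xyz": [0,0,0],"angular": [0,0,0],"claw": 1.2}
  ],
  "force": 12
}}

```text
t: 58.9
eef_pos: [0.5474, -0.0158, 0.0598]
ee_rot: [-3.141, -0.001, 0.087]
force: [-2.2, 4.7, 3.7]
width: 0.0159
gripper_force: 12.0
```

{"op": "servo_tool", "data": {
  "targets": [
    {"xyz": [0,-0.8,0],"angular": [0,0,0],"claw": 1.2},
    {"xyz": [0,-0.8,0],"angular": [0,0,0],"claw": 1.2},
    {"xyz": [0,-0.8,0],"angular": [0,0,0],"claw": 1.2},
    {"xyz": [0,-0.8,0],"angular": [0,0,0],"claw": 1.2},
    {"xyz": [0,-0.8,0],"angular": [0,0,0],"claw": 1.2},
    {"xyz": [0,-0.8,0],"angular": [0,0,0],"claw": 1.2},
    {"xyz": [0,-0.8,0],"angular": [0,0,0],"claw": 1.2},
    {"xyz": [0,-0.8,0],"angular": [0,0,0],"claw": 1.2}
  ]
}}

```text
t: 59.7
eef_pos: [0.5423, 0.0482, 0.0597]
ee_rot: [3.142, -0.002, 0.088]
force: [1.6, -0.6, 5.1]
width: 0.0154
gripper_force: 12.0
```

{"op": "servo_tool", "data": {
  "targets": [
    {"xyz": [0,-0.8,0],"angular": [0,0,0],"claw": 1.2},
    {"xyz": [0,-0.8,0],"angular": [0,0,0],"claw": 1.2},
    {"xyz": [0,-0.8,0],"angular": [0,0,0],"claw": 1.2},
    {"xyz": [0,-0.8,0],"angular": [0,0,0],"claw": 1.2},
    {"xyz": [0,-0.8,0],"angular": [0,0,0],"claw": 1.2}
  ]
}}

```text
t: 60.2
eef_pos: [0.5391, 0.0883, 0.0598]
ee_rot: [-3.141, -0.002, 0.088]
force: [3.4, -0.7, 4.6]
width: 0.0159
gripper_force: 12.0
```

{"op": "servo_tool", "data": {
  "targets": [
    {"xyz": [0,-0.8,0],"angular": [0,0,0],"claw": 1.2},
    {"xyz": [0,-0.8,0],"angular": [0,0,0],"claw": 1.2},
    {"xyz": [0,-0.8,0],"angular": [0,0,0],"claw": 1.2},
    {"xyz": [0,-0.6,0],"angular": [0,0,0],"claw": 1.2},
    {"xyz": [0,-0.1,0],"angular": [0,0,0],"claw": 1.2},
    {"xyz": [0,-0.1,0],"angular": [0,0,0],"claw": 1.2},
    {"xyz": [0,0,0],"angular": [0,0,0],"claw": 1.2}
  ]
}}

```text
t: 60.9
eef_pos: [0.5366, 0.119, 0.0597]
ee_rot: [3.141, -0.002, 0.088]
force: [8.3, -6.8, 5.9]
width: 0.0155
gripper_force: 12.0
```

{"op": "servo_tool", "data": {
  "targets": [
    {"xyz": [0,1,0],"angular": [0,0,0],"claw": 1.2},
    {"xyz": [0,1,0],"angular": [0,0,0],"claw": 1.2},
    {"xyz": [0,1,0],"angular": [0,0,0],"claw": 1.2},
    {"xyz": [0,1,0],"angular": [0,0,0],"claw": 1.2},
    {"xyz": [0,1,0],"angular": [0,0,0],"claw": 1.2},
    {"xyz": [0,1,0],"angular": [0,0,0],"claw": 1.2},
    {"xyz": [0,1,0],"angular": [0,0,0],"claw": 1.2},
    {"xyz": [0,1,0],"angular": [0,0,0],"claw": 1.2},
    {"xyz": [0,1,0],"angular": [0,0,0],"claw": 1.2},
    {"xyz": [0,1,0],"angular": [0,0,0],"claw": 1.2},
    {"xyz": [0,1,0],"angular": [0,0,0],"claw": 1.2},
    {"xyz": [0,1,0],"angular": [0,0,0],"claw": 1.2},
    {"xyz": [0,1,0],"angular": [0,0,0],"claw": 1.2},
    {"xyz": [0,0.5,0],"angular": [0,0,0],"claw": 1.2},
    {"xyz": [0,0.1,0],"angular": [0,0,0],"claw": 1.2},
    {"xyz": [0,0.1,0],"angular": [0,0,0],"claw": 1.2},
    {"xyz": [0,0.1,0],"angular": [0,0,0],"claw": 1.2},
    {"xyz": [0,0,0],"angular": [0,0,0],"claw": 1.2}
  ]
}}

```text
t: 62.7
eef_pos: [0.5474, -0.016, 0.0596]
ee_rot: [-3.139, -0.001, 0.087]
force: [-3.6, 12.4, 11.7]
width: 0.0161
gripper_force: 12.0
```

{"op": "servo_tool", "data": {
  "targets": [
    {"xyz": [0,0,0],"angular": [0,0,0],"claw": 1.6},
    {"xyz": [0,0,0],"angular": [0,0,0],"claw": 4},
    {"xyz": [0,0,0],"angular": [0,0,0],"claw": 5},
    {"xyz": [0,0,-4],"angular": [0,0,0],"claw": 5},
    {"xyz": [0,0,-4],"angular": [0,0,0],"claw": 5},
    {"xyz": [0,-4,-5],"angular": [0,0,0],"claw": 5},
    {"xyz": [0,-4,-5],"angular": [0,0,0],"claw": 5},
    {"xyz": [0,-4,-4],"angular": [0,0,0],"claw": 5},
    {"xyz": [0,0,0],"angular": [0,0,0],"claw": 5},
    {"xyz": [0,0,0],"angular": [0,0,0],"claw": 5}
  ]
}}

```text
t: 63.7
eef_pos: [0.5381, 0.0799, 0.2526]
ee_rot: [-3.141, 0.0, 0.088]
force: [-0.1, 0.0, -0.7]
width: 0.0497
gripper_force: 0.0
```

```bash
python3 see.py w11.png; python3 knob.py
python3 - <<'E'
import cv2
im=cv2.imread('pics/w11.png');print(im.shape);cv2.imwrite('pics/w11b.png',cv2.resize(im[:300],(800,375)))
E
```

```text
[0.53806509 0.07988959 0.25255618] [-3.14104795e+00  1.10573258e-04  8.83627446e-02]
251 52
(480, 640, 3)Traceback (most recent call last):
  File "knob.py", line 4, in <module>
    cr=im[v0-55:v0+45,u0-50:u0+50];cv2.imwrite('pics/knob3.png',cv2.resize(cr,None,fx=6,fy=6,interpolation=cv2.INTER_CUBIC))
                                                                ~~~~~~~~~~^^^^^^^^^^^^^^^^^^^^^^^^^^^^^^^^^^^^^^^^^^^^^^^^^
cv2.error: OpenCV(4.12.0) /io/opencv/modules/imgproc/src/resize.cpp:4208: error: (-215:Assertion failed) !ssize.empty() in function 'resize'
```

View pics/w11b.png

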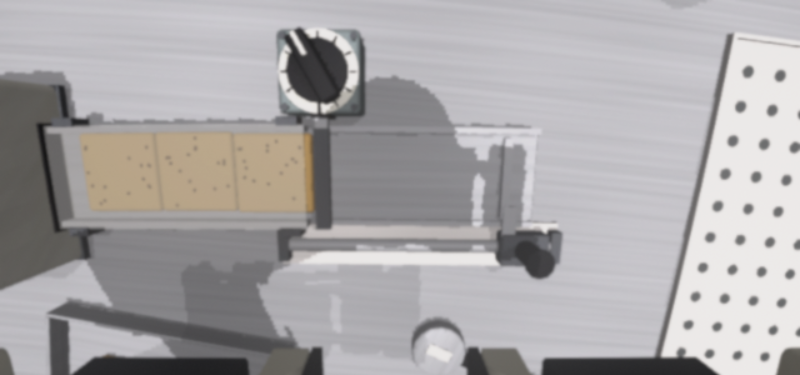

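The wrist view shows three crackers in a row under the clear cover at (118–270,172), all past the gate at x≈320. The pusher is back against its stop (handle at 540,262) and the knob line is still at tick 7 (upper left). The pan held both puffed crackers in the last top view.

```bash
python3 -c "
from h import *
print(order.job_done())"
```

```text
the job is handed in; nothing more can be done
None
```

The job is handed in: the gate is at seven clicks, all three sound crackers are through into the covered lane, both puffed ones are in the reject pan, and the pusher is fully back.

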